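# Load drawer-pull blanks into a spring magazine and shut the keeper

## Task

Swing the keeper lever off the spring magazine, then load every short drawer-pull blank on the bench into it, lying flat one on another and each pressed down against the spring follower until the two end catches snap over it. When all of them are held down, swing the keeper fully shut across the mouth; leave the long offcut, the glue bottle and the hammer where they are.

Things in the scene. Friction and masses are not known exactly. Their poses are not given: they have to be found in the camera images.
- mag_foot (a point): Centre of the top of the magazine's aluminium foot plate (250 x 100 x 12 mm, screwed to the bench). On it stands a grey steel well, open on top, 115 mm long (x) by 55 mm wide (y) inside, made of corner guides: the middle of each long side is an open window 70 mm wide over the full height, for fingers. Axes: x along the well, -x the keeper knob's end when shut, +x its pivot's end, z up.
- mag_mouth (a point): Centre of the magazine's mouth, at the top of the guides' flared rims, 157 mm above the bench; axes as mag_foot. The well is straight up to 142 mm and flares outwards by 9 mm on all sides from there. A blank put in the mouth does not drop onto the stack: it rests on the two sloping end catches, underside about 125 to 140 mm above the bench, and must be pressed down.
- mag_catch (a point): Point on the well's centre line level with the tips of the catches, 118 mm above the bench; axes as mag_foot. The catches are sprung steel flaps at the well's two ends, hinged at 142 mm, sloping inwards to tips at x = +/-46 mm. Pressed in its middle, a blank pushes them aside; when its top is below 116 mm they snap out over its ends and hold it. Press the top to about 110 mm.
- follower (a joint): Travel of the spring follower (flat steel plate 104 x 40 mm in the well) in m: 0 at the top, where its top face is 114 mm above the bench, growing as it is pressed down, at most 0.092. Spring force about 6 N at the top, 12 N at the bottom; pressing a blank past the catches takes 6 to 20 N. Each blank held takes about 0.018 of it.
- keeper (a joint): Swing of the keeper lever in rad. The keeper is a flat steel bar 185 x 20 x 8 mm on top of the magazine, turning level about an upright pin at the +x end; its underside is 160 mm above the bench. 0 = shut, lying along the well over its middle against a stop; grows as its free end swings towards the magazine's -y side (counter-clockwise seen from above), to a stop at 1.9. It clears the mouth from about 1.5 on. It stays where it is left; under 2 N at the knob moves it.
- keeper_knob (a point): Middle of the round black upright knob on the keeper's free end, 26 mm in diameter and 40 mm tall (its foot 168 mm, its top 208 mm above the bench); 162 mm from the pivot axis. Beside it, on the +y side, the fixed stop rises to 173 mm: keep fingertips above that.
- keeper_pivot (a point): Point on the keeper's upright pivot axis at the height of the knob's middle, 86 mm from the well's centre line in the magazine's +x direction.
- blank1_center (a point): Centre (half-way up) of a dark hardwood drawer-pull blank, a flat block 110 (its x) x 50 (its y) x 18 (its z) mm with two drilled screw holes through it, about 75 g. Lies flat on the bench at the start. All blanks are alike and either face may be up; some of the five may be absent.
- blank2_center (a point): Centre (half-way up) of a dark hardwood drawer-pull blank, a flat block 110 (its x) x 50 (its y) x 18 (its z) mm with two drilled screw holes through it, about 75 g. Lies flat on the bench at the start. All blanks are alike and either face may be up; some of the five may be absent.
- blank3_center (a point): Centre (half-way up) of a dark hardwood drawer-pull blank, a flat block 110 (its x) x 50 (its y) x 18 (its z) mm with two drilled screw holes through it, about 75 g. Lies flat on the bench at the start. All blanks are alike and either face may be up; some of the five may be absent.
- blank4_center (a point): Centre (half-way up) of a dark hardwood drawer-pull blank, a flat block 110 (its x) x 50 (its y) x 18 (its z) mm with two drilled screw holes through it, about 75 g. Lies flat on the bench at the start. All blanks are alike and either face may be up; some of the five may be absent.
- blank5_center (a point): Centre (half-way up) of a dark hardwood drawer-pull blank, a flat block 110 (its x) x 50 (its y) x 18 (its z) mm with two drilled screw holes through it, about 75 g. Lies flat on the bench at the start. All blanks are alike and either face may be up; some of the five may be absent.
- offcut: Bystander: a long strip of the same dark wood, 220 x 50 x 18 mm, without holes, too long for the magazine; origin under its centre. Stays on the bench.
- glue: Bystander: white glue bottle with an orange cap, 64 mm in diameter, 170 mm tall; origin under its centre.
- hammer: Bystander: hammer lying on the bench, 280 mm long; origin below the middle of its length.
There are look-alikes about, which are no part of the job. Leave any turquoise look-alike of the part that bears blank5_center alone.

How it is judged:
By the outcome, as a careful person would: the job done as asked, in the order asked, and still so for the second after the job is handed in, with the robot touching nothing.
Of blank1, blank2, blank3, blank4, blank5 only 3 to 4 are there at a start; the rules pass over those that are not, and their reading is None.
At some moment in a run one of blank1, blank2, blank3, blank4, blank5 may be knocked a few centimetres aside while the robot is not near it.
Once in a run the grip may slacken for a moment while it holds something.
It also fails if it takes over 210 s, if anything falls off the work surface, if the arm or the gripper's body presses on something with over 40 N, if the wrist force passes 120 N, or if a joint passes its speed limit or range.

## Robot

A 6-joint arm with a two-finger parallel gripper is mounted at the origin on the work surface. World frame = base frame: x ahead of the robot, y to its left, z up, the work surface at z = 0. Lengths are in mm, angles in degrees, forces in N, time in s.
With the tool pointing down it reaches from about 300 to 750 mm from the base axis. Payload 8.5 kg.
Tool frame: the origin (TCP) lies on the centre line of the jaws, within the pads' length; the fingertips stand 17 mm ahead of it and the grasp point (between the pads) lies 2 mm behind it; z points along the fingers, y is the direction in which the jaws open and shut (so a half turn about z gives the same grasp; the last joint's range is limited). The gripper opens to 85 mm and grips with 20 to 120 N. Pads are 22 mm wide; open, the fingers measure 114 mm over their backs; the gripper's body (76 mm by 85 mm) begins 54 mm behind the grasp point. The pads swing forward as they close: fully open they stand 13 mm farther back than shut.
Start: joints at [-78.856, 21.807, 74.336, -0, 83.858, -12.336], TCP at [219.127, -504.444, 248.322] pointing down, gripper open.
Joint ranges: [-178.18, 178.18], [-50.72, 133.34], [12.68, 142.11], [-81.47, 261.47], [9.98, 163.14], [-165.26, 165.26]. Speed limits (degrees/s): [136.94, 136.94, 180, 180, 180, 180].

## Interface

Orientations are given as a 3x3 rotation matrix whose columns are the frame's x, y, z axes.
In Python, from bench import monitor, viewer, order gives the robot as it stands.
- The arm moves only by the tool arm_command, never from a script. Its argument "increments" is one flat list of numbers, 7 for each row, row after row: the shift along the tool's x, y, z in cm, then the turn, a rotation vector about the tool's x, y, z in rad, then the opening, from 0 (shut) to 1 (fully open). In form: [tx, ty, tz, ax, ay, az, jaw, tx, ty, tz, ax, ay, az, jaw, ...]. A call has 1 to 12 rows; each row shifts and turns the commanded pose from where the row before left it, along the tool's axes as they then stand; what a row does not reach is not made up. A row lasts 1/12 s, in which the tool goes at most 41.7 mm and 7.16 degrees, less where a joint would pass 70% of its speed; a pose out of reach is approached as far as the arm can. A call with a gripper value outside its range is refused whole. The fingers move at their own pace and stop on an object; "squeeze" is the grip in N (left out, the last holds). Time passes only in rows, so rows that do not move let the fingers close. It gives the time, the measured TCP pose, the force and the opening at its end, in the units of the state.
- monitor.get_state(): the state, without advancing time (a new reading comes with each control period).
- viewer.snapshot(name): name is "side" or "top"; returns a dict with "color" (400x640x3 uint8, red, green, blue), "fx", "fy", "cx", "cy" (pixels), "D" ([k1, k2, p1, p2, k3] as OpenCV has them; the pictures are not rectified), "rvec" (rotation vector, rad) and "tvec" (3), from world to camera coordinates, as OpenCV has them. Camera axes: x right, y down, z forward; pixel columns grow to the right and rows downward; lengths in mm; the calibration is good to about 2 mm. A picture is of the moment at which its call begins. There is no depth.
- order.hand_in(): hands the job in, once; it reports no verdict.
Trained networks look in a picture, given as the dict that the camera call returned (one of the last four; its "shot" number tells which), for a name from the list of things; names that differ only in an ending like _2 or _b are one class to them, and where a whole thing is asked for, a point or a joint stands for the part that bears it (a point fixed in the world has none). Each returns a list of dicts, best first, with "conf" (0 to 1); they miss things now and then, are a little off and sometimes report something else, mostly with a low value. They report only what shows in the picture. A call takes as long as a camera call. They do not tell look-alikes from the thing itself.
- viewer.find_in(picture, target): "location" ([column, row] as shares, 0 to 1, of the picture: columns of its width, rows of its height, amid what is visible of it).
The state is a dict: "time": time; "qpos": joint angles; "qd": joint speeds; "effort": joint torques, N m; "tool_pos": TCP position; "tcp_rot": TCP orientation; "wrist_force": force on the tool from outside, world axes, zero at the start; "ft_torque": the same for the moment, N m; "width": finger opening in mm.
Only numpy, scipy, OpenCV 4.12 (cv2) and the standard library are available. Lean on these libraries where they do the work, as an engineer would, in place of code of your own. Each camera call takes 0.05 s, during which the arm holds its last target.

## Working session

There is one attempt and no reset: what is moved stays moved. The work goes in short steps, Python scripts to look and compute and a tool call to move; the robot and the scene stay as the last step left them, time stands still between calls to the robot, and variables do not carry over. Pictures are saved under pics/ and viewed, and the job is handed in when it is done.

Besides the shell and the picture viewer there is one more tool, called after "Call:" as name(argument=value, ...), one argument or row to a line, values as JSON. arm_command: Moves the arm, as the interface text tells. Its arguments: {"type":"object","properties":{"increments":{"type":"array","items":{"type":"number"}},"squeeze":{"type":"number"}},"required":["increments"]}

```bash
ls; mkdir -p pics
cat > h.py <<'E'
import numpy as np, cv2
from bench import monitor, viewer, order
def snap(n,f=None):
    p=viewer.snapshot(n)
    if f: cv2.imwrite('pics/'+f,p['color'][:,:,::-1])
    return p
def K(p): return np.array([[p['fx'],0,p['cx']],[0,p['fy'],p['cy']],[0,0,1.]])
def ray(p,px):
    u=cv2.undistortPoints(np.array([[px]],float),K(p),np.array(p['D'],float))[0,0]
    R=cv2.Rodrigues(np.array(p['rvec'],float))[0]; t=np.array(p['tvec'],float).ravel()
    return -R.T@t, R.T@np.array([u[0],u[1],1.])
def atz(p,px,z):
    c,d=ray(p,px); return c+d*(z-c[2])/d[2]
def proj(p,X):
    return cv2.projectPoints(np.atleast_2d(np.array(X,float)),np.array(p['rvec'],float),np.array(p['tvec'],float),K(p),np.array(p['D'],float))[0][:,0]
E
python3 - <<'E'
from h import *
a=snap('side','side0.png'); b=snap('top','top0.png')
for p,n in((a,'side'),(b,'top')):
    c,_=ray(p,[320,200]); print(n,c.round(),p['fx'],atz(p,[320,200],0).round())
    for t in ['mag_foot','mag_mouth','mag_catch','keeper_knob','keeper_pivot','blank1_center','offcut','glue','hammer']:
        r=viewer.find_in(p,t)
        print(t,[(round(x['location'][0]*640),round(x['location'][1]*400),round(x['conf'],2)) for x in r][:8])
print(monitor.get_state())
E
```

```text
pics
side [-180. -693. 1312.] 501.15011314830525 [669.  91.   0.]
mag_foot [(358, 248, 0.57)]
mag_mouth [(351, 249, 0.98)]
mag_catch [(354, 248, 0.78)]
keeper_knob [(354, 250, 0.62), (346, 245, 0.56)]
keeper_pivot [(354, 249, 0.78)]
blank1_center []
offcut [(349, 196, 0.91)]
glue [(233, 143, 0.59)]
hammer [(435, 310, 0.66)]
top [ 442.   18. 1526.] 447.31146896264505 [522.  24.   0.]
mag_foot [(376, 210, 0.57)]
mag_mouth [(377, 211, 0.75)]
mag_catch [(375, 212, 0.94)]
keeper_knob [(386, 208, 0.88)]
keeper_pivot [(375, 208, 0.67)]
blank1_center [(311, 222, 0.78), (191, 184, 0.49)]
offcut [(320, 135, 0.87)]
glue [(193, 180, 0.8)]
hammer [(465, 184, 0.69)]
{'time': 1.0, 'qpos': array([-7.88559257e+01,  2.18066208e+01,  7.43359327e+01, -1.37700208e-03,
        8.38566034e+01, -1.23353347e+01]), 'qd': array([ 0.01546989, -0.01955846, -0.00565294,  0.1124788 , -0.00953004,
        0.03923804]), 'effort': array([-1.44899837e-03, -4.48333597e+01, -2.31469631e+01, -2.09009290e-04,
        5.02629173e-04, -9.32207911e-06]), 'tool_pos': array([ 219.12400887, -504.44768225,  248.3215446 ]), 'tcp_rot': array([[ 9.17202293e-01,  3.98421828e-01, -2.06008329e-05],
       [ 3.98421828e-01, -9.17202293e-01, -1.90546045e-05],
       [-2.64869015e-05,  9.26910543e-06, -1.00000000e+00]]), 'wrist_force': array([-0.71017028, -0.16774628, -0.26325597]), 'ft_torque': array([-0.03568903, -0.02509804, -0.03036511]), 'width': 85.44120665624757}
```

View pics/side0.png

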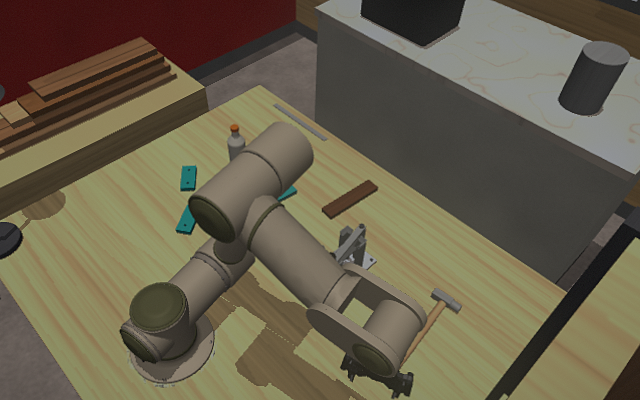

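View pics/top0.png

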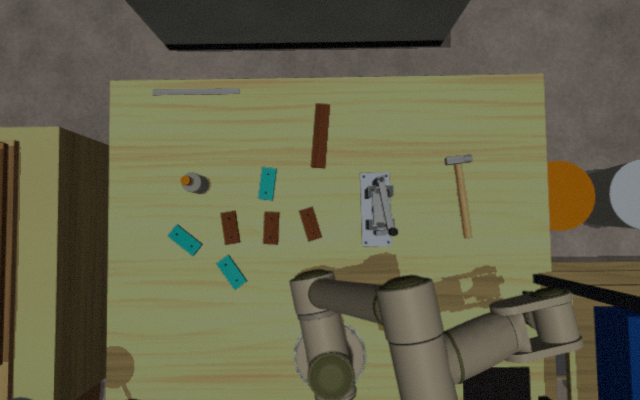

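Run:
```python
from h import *
b=snap('top')
c=b['color'][:,:,::-1]
cv2.imwrite('pics/c1.png',cv2.resize(c[120:320,150:350],None,fx=3,fy=3,interpolation=cv2.INTER_CUBIC))
cv2.imwrite('pics/c2.png',cv2.resize(c[150:350,330:430],None,fx=3,fy=3,interpolation=cv2.INTER_CUBIC))
hsv=cv2.cvtColor(c,cv2.COLOR_BGR2HSV)
m=cv2.inRange(hsv,(0,120,30),(12,255,140))
n,l,s,ce=cv2.connectedComponentsWithStats(m)
for i in range(1,n):
    if s[i,4]>30 and s[i,0]>105 and s[i,0]<545:
        r=cv2.minAreaRect(np.argwhere(l==i)[:,::-1].astype(np.float32)); print(s[i],r)
```

```text
[312 104  17  64 683] ((319.9714050292969, 135.38677978515625), (12.705930709838867, 62.60625457763672), 4.236394882202148)
[301 208  20  32 327] ((310.12847900390625, 223.761474609375), (30.458877563476562, 12.83487319946289), 73.3007583618164)
[222 212  17  32 351] ((230.09536743164062, 227.3699188232422), (30.259382247924805, 13.609118461608887), 81.25383758544922)
[264 213  15  31 346] ((270.74359130859375, 227.90972900390625), (13.309356689453125, 30.37571144104004), 2.2906100749969482)
```

View pics/c1.png

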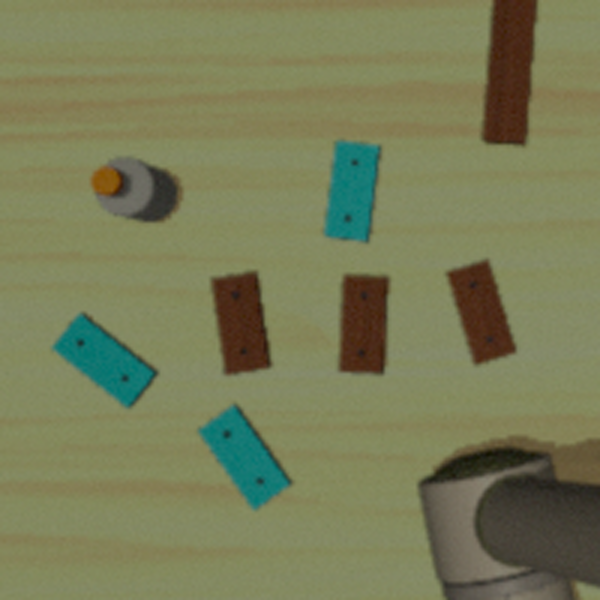

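View pics/c2.png

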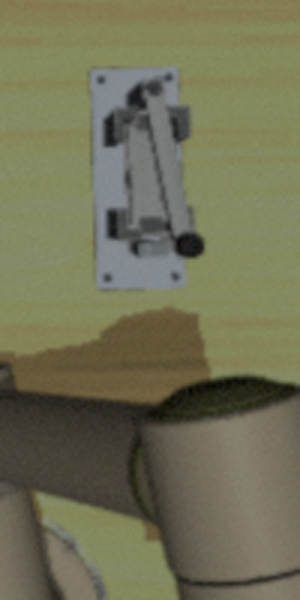

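Run:
```python
from h import *
b=snap('top'); a=snap('side')
for px,z in [((360.7,173),12),((389.3,172.3),12),((392,246),12),((362.3,246.3),12),((393,231.7),208),((380.7,179.3),175)]:
    print(px,z,atz(b,px,z).round(1))
c=a['color'][:,:,::-1]
cv2.imwrite('pics/c3.png',cv2.resize(c[200:300,300:460],None,fx=5,fy=5,interpolation=cv2.INTER_CUBIC))
for px in [(310.1,223.8),(230.1,227.4),(270.7,227.9)]: print(atz(b,px,18).round(1))
```

```text
(360.7, 173) 12 [ 610.9 -115.2   12. ]
(389.3, 172.3) 12 [ 611.8 -212.2   12. ]
(392, 246) 12 [ 362.5 -215.6   12. ]
(362.3, 246.3) 12 [ 362.8 -115.8   12. ]
(393, 231.7) 208 [ 414.6 -189.3  208. ]
(380.7, 179.3) 175 [ 572.6 -161.   175. ]
[441.   58.9  18. ]
[432.8 328.5  18. ]
[429.1 191.7  18. ]
```

View pics/c3.png

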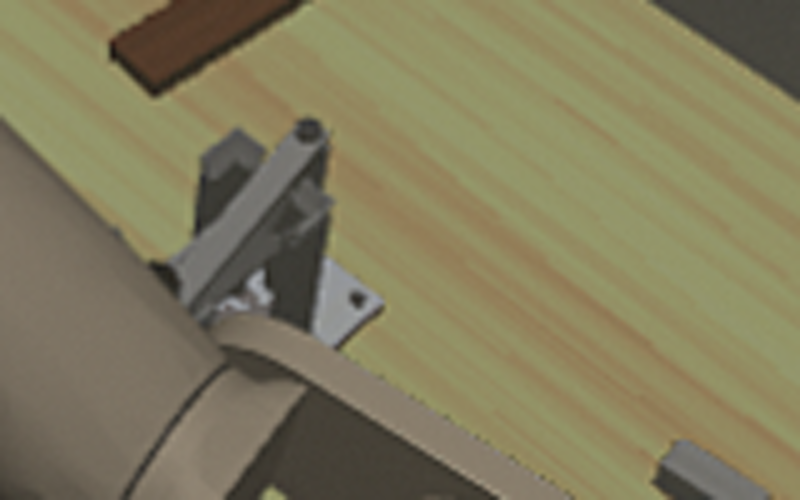

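```bash
cat >> h.py <<'E'
def psi():
    R=np.array(monitor.get_state()['tcp_rot']); return np.degrees(np.arctan2(R[1,0],R[0,0]))
def cur():
    s=monitor.get_state(); return np.array(s['tool_pos']),psi(),s
def plan(p0,ps0,p1,ps1,n,rot=None):
    """straight, n rows moving; turn all in rows; returns constants per row"""
    p0=np.array(p0,float);p1=np.array(p1,float);d=(p1-p0)/n
    a=-np.radians(ps1-ps0)/n; ps=np.radians(ps0); out=[]
    for i in range(n):
        c,s=np.cos(ps),np.sin(ps)
        out.append([round((c*d[0]+s*d[1])/10,2),round((s*d[0]-c*d[1])/10,2),round(-d[2]/10,2),round(a,4)])
        ps-=a
    return out
def show(o): print('\n'.join(str(r) for r in o))
def sim(p0,ps0,rows):
    p=np.array(p0,float);ps=np.radians(ps0)
    for tx,ty,tz,a in rows:
        c,s=np.cos(ps),np.sin(ps);p+=10*np.array([c*tx+s*ty,s*tx-c*ty,-tz]);ps-=a
    return p.round(1),np.degrees(ps).round(2)
E
python3 - <<'E'
from h import *
p,ps,s=cur(); print(p,ps)
show(plan(p,ps,[414.6,-189,260],ps,11)); 
print(plan([414.6,-189,260],ps,[414.6,-189,260],9.5,3))
E
```

```text
[ 219.1160196  -504.4455588   248.33578232] 23.478770456791043
[np.float64(2.77), np.float64(-1.92), np.float64(-0.11), np.float64(-0.0)]
[np.float64(2.77), np.float64(-1.92), np.float64(-0.11), np.float64(-0.0)]
[np.float64(2.77), np.float64(-1.92), np.float64(-0.11), np.float64(-0.0)]
[np.float64(2.77), np.float64(-1.92), np.float64(-0.11), np.float64(-0.0)]
[np.float64(2.77), np.float64(-1.92), np.float64(-0.11), np.float64(-0.0)]
[np.float64(2.77), np.float64(-1.92), np.float64(-0.11), np.float64(-0.0)]
[np.float64(2.77), np.float64(-1.92), np.float64(-0.11), np.float64(-0.0)]
[np.float64(2.77), np.float64(-1.92), np.float64(-0.11), np.float64(-0.0)]
[np.float64(2.77), np.float64(-1.92), np.float64(-0.11), np.float64(-0.0)]
[np.float64(2.77), np.float64(-1.92), np.float64(-0.11), np.float64(-0.0)]
[np.float64(2.77), np.float64(-1.92), np.float64(-0.11), np.float64(-0.0)]
[[np.float64(0.0), np.float64(0.0), np.float64(-0.0), np.float64(0.0813)], [np.float64(0.0), np.float64(0.0), np.float64(-0.0), np.float64(0.0813)], [np.float64(0.0), np.float64(0.0), np.float64(-0.0), np.float64(0.0813)]]
```

For the first reach the target is the keeper knob: the black round at top (393,232). The only other dark thing is the pivot cap at (381,179), which is at the +x end, so I choose the knob. For the blanks, the candidates are:
- **Brown with holes:** (310,224), (271,228) and (230,227). These are the ones to load.
- **Turquoise:** (268,184), (185,240) and (232,272). Leave alone.
- **Long strip:** (320,135). This is the offcut.

The crops confirm this.

Call:
arm_command(
  increments=[2.77,-1.92,-0.11,0,0,0,1,2.77,-1.92,-0.11,0,0,0,1,2.77,-1.92,-0.11,0,0,0,1,2.77,-1.92,-0.11,0,0,0,1,2.77,-1.92,-0.11,0,0,0,1,2.77,-1.92,-0.11,0,0,0,1,2.77,-1.92,-0.11,0,0,0,1,2.77,-1.92,-0.11,0,0,0,1,2.77,-1.92,-0.11,0,0,0,1,2.77,-1.92,-0.11,0,0,0.08,1,2.77,-1.92,-0.11,0,0,0.08,1,0,0,0,0,0,0.08,1],
)

```text
time: 2.15
tool_pos: [418.7, -186.9, 260.9]
tcp_rot: [[0.985, 0.17, 0.001], [0.17, -0.985, 0.001], [0.002, -0.0, -1.0]]
wrist_force: [0.1, -0.8, -0.5]
width: 85.2
```

Run:
```python
from h import *
a=snap('side','side1.png'); b=snap('top','top1.png')
p,ps,s=cur(); print(p,ps,s['wrist_force'])
for q,n in((a,'s'),(b,'t')):
  for t in ['keeper_knob','keeper_pivot','blank1_center']:
    r=viewer.find_in(q,t)
    print(n,t,[(round(x['location'][0]*640,1),round(x['location'][1]*400,1),round(x['conf'],2)) for x in r][:8])
cv2.imwrite('pics/c4.png',np.hstack([cv2.resize(q['color'][y:y+100,x:x+100,::-1],None,fx=4,fy=4,interpolation=cv2.INTER_CUBIC) for q,x,y in ((a,300,200),(b,330,160))]))
```

```text
[ 417.14498571 -189.87101444  260.54147164] 9.833525665739367 [ 0.01750807 -0.90779486 -0.05979844]
s keeper_knob [(331.7, 256.2, 0.7)]
s keeper_pivot [(333.4, 271.4, 0.8), (367.3, 188.2, 0.17)]
s blank1_center [(277.6, 240.5, 0.63)]
t keeper_knob [(382.8, 195.5, 0.64), (378.3, 205.8, 0.54)]
t keeper_pivot [(372.5, 202.5, 0.61)]
t blank1_center [(310.0, 219.4, 0.84), (372.9, 200.2, 0.49)]
```

View pics/c4.png

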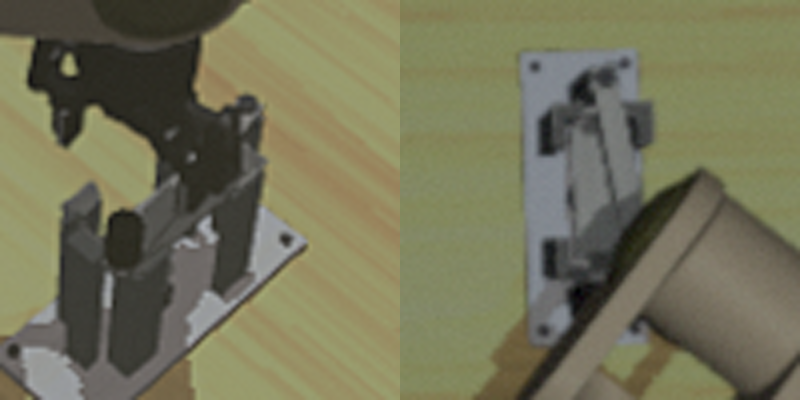

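View pics/top1.png

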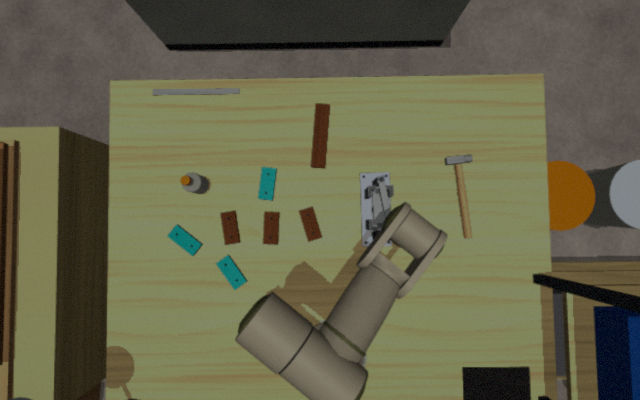

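View pics/side1.png

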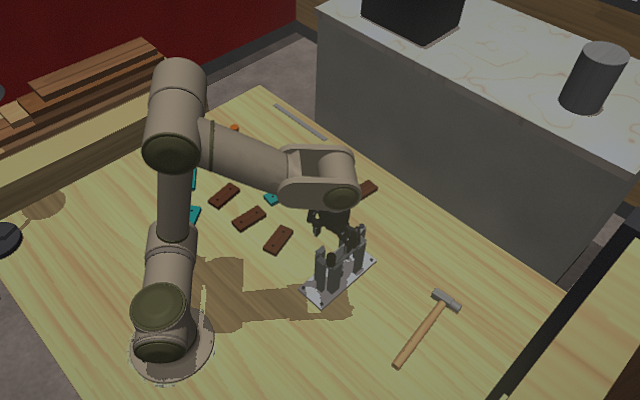

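Run:
```python
from h import *
a=snap('side'); b=snap('top')
print('knob',atz(a,(331,259.3),188).round(1),'top',atz(a,(330.9,253.5),208).round(1), 'pivot cap',atz(a,(362.5,225.5),175).round(1))
im=[]
for o,yaw in (((487,-164.5),0.5),):
  c,s=np.cos(np.radians(yaw)),np.sin(np.radians(yaw))
  def W(x,y,z): return [o[0]+c*x-s*y,o[1]+s*x+c*y,z]
  for q,x0,y0 in ((a,290,190),(b,330,160)):
    k=cv2.resize(q['color'][y0:y0+100,x0:x0+100,::-1],None,fx=6,fy=6,interpolation=cv2.INTER_CUBIC).copy()
    for z,L,B,col in ((12,125,50,(0,0,255)),(142,57.5,27.5,(0,255,0)),(157,66.5,36.5,(255,0,0))):
      P=proj(q,[W(L,B,z),W(L,-B,z),W(-L,-B,z),W(-L,B,z)])
      P=(P+.5-[x0,y0])*6-.5
      cv2.polylines(k,[np.int32(P.round())],True,col,1)
    im.append(k)
cv2.imwrite('pics/c5.png',cv2.resize(np.hstack(im),(800,400)))
cv2.imwrite('pics/c5b.png',im[1])
```

```text
knob [ 418.  -192.9  188. ] top [ 420.7 -188.5  208. ] pivot cap [ 576.1 -167.2  175. ]
```

View pics/c5.png

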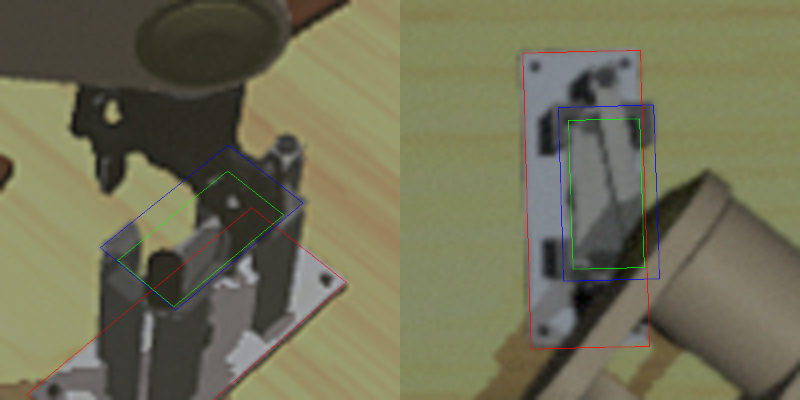

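View pics/c5b.png

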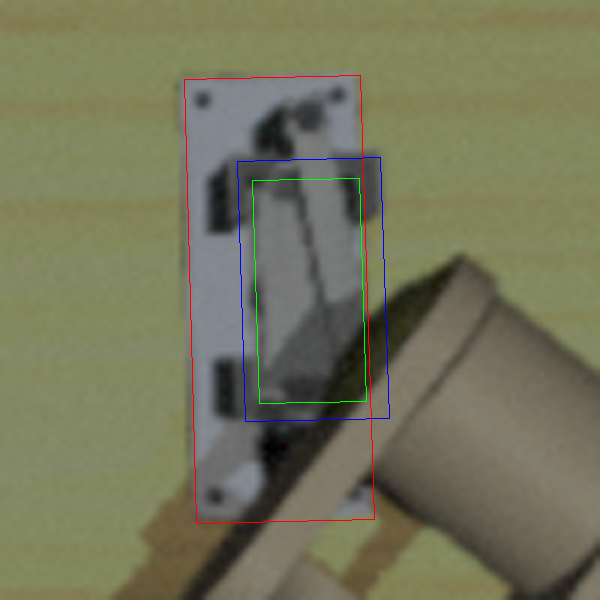

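Call:
arm_command(
  increments=[0.03,0.02,1.2,0,0,0,1,0.03,0.02,1.6,0,0,0,1,0.03,0.02,1.6,0,0,0,1,0.03,0.02,1.2,0,0,0,1,0.03,0.02,0.7,0,0,0,1,0,0,0,0,0,0,0,0,0,0,0,0,0,0,0,0,0,0,0,0,0,0,0,0,0,0,0,0,0,0,0,0,0,0,0,0,0,0,0,0,0,0,0,0,0,0,0,0,0],
  squeeze=40,
)

```text
time: 3.65
tool_pos: [418.5, -191.7, 198.1]
tcp_rot: [[0.986, 0.169, 0.001], [0.169, -0.986, -0.001], [0.001, 0.001, -1.0]]
wrist_force: [-1.9, 0.4, 5.8]
width: 24.6
```

Run:
```python
from h import *
p,ps,s=cur(); print(p,ps,s['wrist_force'],s['width'],s['qpos'])
```

```text
[ 418.5137585  -191.72795095  198.11130536] 9.733991123906316 [-1.92683002  0.44702263  5.84122994] 24.632749741965352 [-3.93983255e+01  1.56208163e+01  9.28339697e+01 -6.07549470e-03
  7.14691004e+01  4.08696347e+01]
```

Call:
arm_command(
  increments=[0.02,0.63,0,0,0,-0.04,0,0.05,1.28,0,0,0,-0.08,0,0.05,1.28,0,0,0,-0.08,0,0.05,1.28,0,0,0,-0.08,0,0.05,1.28,0,0,0,-0.08,0,0.05,1.28,0,0,0,-0.08,0,0.05,1.28,0,0,0,-0.08,0,0.05,1.28,0,0,0,-0.08,0,0.05,1.28,0,0,0,-0.08,0,0.05,1.28,0,0,0,-0.08,0,0.02,0.63,0,0,0,-0.04,0,0,0,0,0,0,0,0],
)

```text
time: 4.65
tool_pos: [487.9, -295.4, 198.1]
tcp_rot: [[0.563, 0.827, 0.004], [0.827, -0.563, 0.002], [0.004, 0.002, -1.0]]
wrist_force: [6.8, 9.0, 7.1]
width: 24.7
```

Run:
```python
from h import *
p,ps,s=cur(); print(p,ps,s['wrist_force'],s['width'])
a=snap('side','side2.png'); b=snap('top','top2.png')
```

```text
[ 487.87389457 -295.44501168  198.12056176] 55.76390256220002 [6.77119781 8.99932262 7.08676328] 24.69910926724037
```

View pics/top2.png

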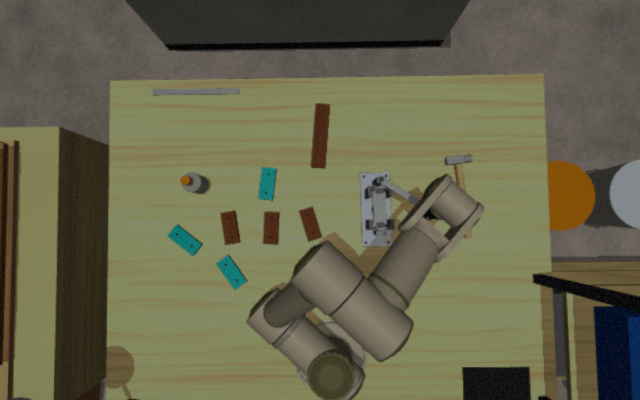

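View pics/side2.png

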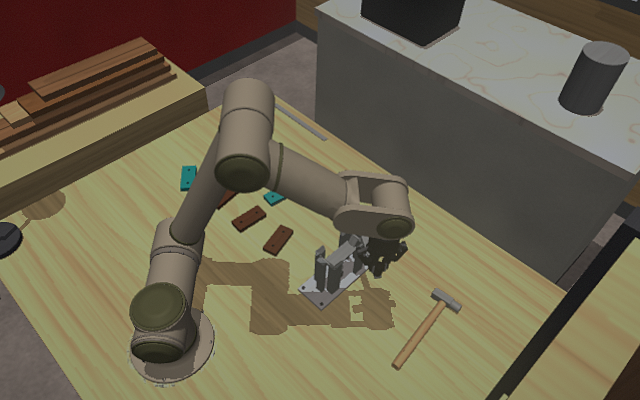

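Call:
arm_command(
  increments=[0.08,0.63,0,0,0,-0.04,0,0.09,1.26,0,0,0,-0.08,0,0.09,1.26,0,0,0,-0.08,0,0.09,1.26,0,0,0,-0.08,0,0.09,1.26,0,0,0,-0.08,0,0.09,1.26,0,0,0,-0.08,0,0.09,1.26,0,0,0,-0.08,0,0.09,1.26,0,0,0,-0.08,0,0.07,1.26,0,0,0,-0.08,0,0.02,0.8,0,0,0,-0.05,0,0,0,0,0,0,0,0,0,0,0,0,0,0,0],
)

```text
time: 5.75
tool_pos: [597.4, -319.8, 198.2]
tcp_rot: [[-0.129, 0.992, 0.003], [0.992, 0.129, -0.002], [-0.002, 0.002, -1.0]]
wrist_force: [2.8, -1.7, 4.7]
width: 24.7
```

Run:
```python
from h import *
p,ps,s=cur(); print(p,ps,s['wrist_force'],s['width'])
```

```text
[ 597.35702148 -319.79415455  198.2188611 ] 97.39292114664967 [ 2.7997744  -1.72954908  4.69085488] 24.681982110460574
```

Call:
arm_command(
  increments=[0,0,0,0,0,0,1,0,0,0,0,0,0,1,0,0,0,0,0,0,1,0,0,0,0,0,0,1,0,0,-1.5,0,0,0,1,0,0,-3,0,0,0,1,0,0,-3,0,0,0,1,0,0,-2,0,0,0,1],
)

```text
time: 6.42
tool_pos: [596.3, -319.4, 295.4]
tcp_rot: [[-0.129, 0.992, 0.002], [0.992, 0.129, -0.002], [-0.002, 0.002, -1.0]]
wrist_force: [0.6, -0.7, -0.4]
width: 85.5
```

Run:
```python
from h import *
p,ps,s=cur(); print(p,ps,s['wrist_force'],s['width'])
show(plan(p,ps,[441,59,290],16.7,15))
```

```text
[ 596.31717374 -319.44969545  295.37625573] 97.3868378642167 [ 0.60456123 -0.69277504 -0.40318984] 85.47720683850187
[np.float64(2.64), np.float64(-0.7), np.float64(0.04), np.float64(0.0939)]
[np.float64(2.56), np.float64(-0.95), np.float64(0.04), np.float64(0.0939)]
[np.float64(2.46), np.float64(-1.18), np.float64(0.04), np.float64(0.0939)]
[np.float64(2.34), np.float64(-1.41), np.float64(0.04), np.float64(0.0939)]
[np.float64(2.19), np.float64(-1.62), np.float64(0.04), np.float64(0.0939)]
[np.float64(2.03), np.float64(-1.82), np.float64(0.04), np.float64(0.0939)]
[np.float64(1.85), np.float64(-2.0), np.float64(0.04), np.float64(0.0939)]
[np.float64(1.66), np.float64(-2.17), np.float64(0.04), np.float64(0.0939)]
[np.float64(1.45), np.float64(-2.31), np.float64(0.04), np.float64(0.0939)]
[np.float64(1.22), np.float64(-2.44), np.float64(0.04), np.float64(0.0939)]
[np.float64(0.99), np.float64(-2.54), np.float64(0.04), np.float64(0.0939)]
[np.float64(0.75), np.float64(-2.62), np.float64(0.04), np.float64(0.0939)]
[np.float64(0.5), np.float64(-2.68), np.float64(0.04), np.float64(0.0939)]
[np.float64(0.24), np.float64(-2.72), np.float64(0.04), np.float64(0.0939)]
[np.float64(-0.01), np.float64(-2.73), np.float64(0.04), np.float64(0.0939)]
```

Call:
arm_command(
  increments=[2.64,-0.7,0.04,0,0,0.094,1,2.56,-0.95,0.04,0,0,0.094,1,2.46,-1.18,0.04,0,0,0.094,1,2.34,-1.41,0.04,0,0,0.094,1,2.19,-1.62,0.04,0,0,0.094,1,2.03,-1.82,0.04,0,0,0.094,1,1.85,-2.0,0.04,0,0,0.094,1,1.66,-2.17,0.04,0,0,0.094,1,1.45,-2.31,0.04,0,0,0.094,1,1.22,-2.44,0.04,0,0,0.094,1,0.99,-2.54,0.04,0,0,0.094,1,0.75,-2.62,0.04,0,0,0.094,1],
)

```text
time: 7.42
tool_pos: [471.3, -15.3, 287.6]
tcp_rot: [[0.844, 0.537, -0.0], [0.537, -0.844, 0.0], [-0.0, -0.0, -1.0]]
wrist_force: [0.2, -0.2, -0.5]
width: 85.4
```

Call:
arm_command(
  increments=[0.5,-2.68,0.04,0,0,0.094,1,0.24,-2.72,0.04,0,0,0.094,1,0,-2.73,0.04,0,0,0.094,1,0,0,0,0,0,0,1,0,0,0,0,0,0,1],
)

```text
time: 7.83
tool_pos: [440.8, 60.1, 286.6]
tcp_rot: [[0.957, 0.289, 0.0], [0.289, -0.957, -0.0], [0.0, 0.0, -1.0]]
wrist_force: [0.0, -0.4, 0.6]
width: 85.4
```

Run:
```python
from h import *
p,ps,s=cur(); print(p,ps,s['wrist_force'],s['width'])
a=snap('side','side3.png'); b=snap('top','top3.png')
import pickle; pickle.dump((a,b),open('s3.pkl','wb'))
cv2.imwrite('pics/c6.png',cv2.resize(b['color'][160:260,345:445,::-1],None,fx=6,fy=6,interpolation=cv2.INTER_CUBIC))
```

```text
[440.82158859  60.0825977  286.63190212] 16.770809223838956 [ 0.01325361 -0.37181353  0.61593785] 85.42990630300119
```

View pics/c6.png

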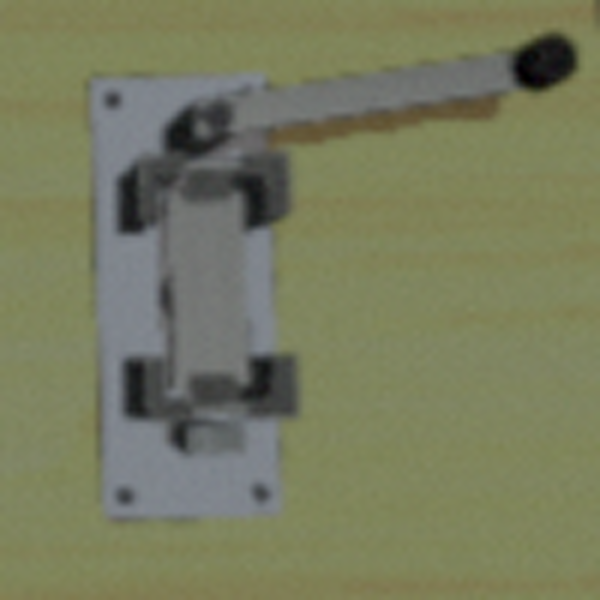

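View pics/side3.png

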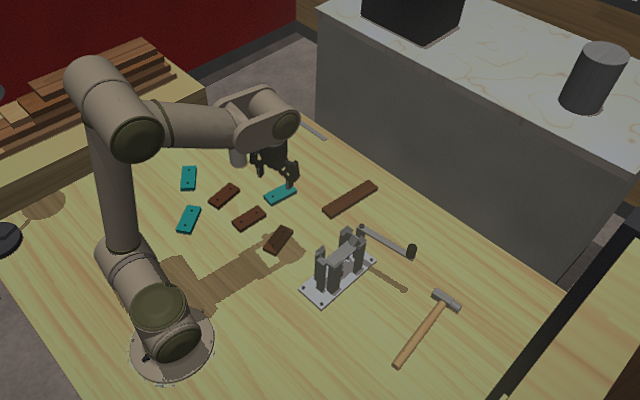

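View pics/top3.png

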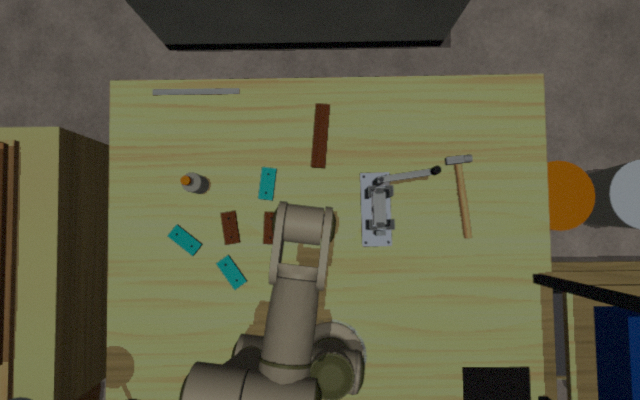

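Run:
```python
import pickle
from h import *
a,b=pickle.load(open('s3.pkl','rb'))
cv2.imwrite('pics/c7.png',cv2.resize(a['color'][215:315,290:420,::-1],None,fx=6,fy=6,interpolation=cv2.INTER_CUBIC))
from scipy.optimize import least_squares
f=lambda x,y:((x+.5)/6-.5+345,(y+.5)/6-.5+160)
obs=[f(92,77),f(266,73),f(280,518),f(106,518)]
mod=[(125,50),(125,-50),(-125,-50),(-125,50)]
def W(q,x,y,z):
    c,s=np.cos(q[2]),np.sin(q[2]); return [q[0]+c*x-s*y,q[1]+s*x+c*y,z]
r=least_squares(lambda q:(proj(b,[W(q,*m,12) for m in mod])-obs).ravel(),[487,-164,0])
print(r.x,np.degrees(r.x[2]),r.fun.round(2))
```

```text
[ 4.88377368e+02 -1.63074130e+02  8.68400893e-03] 0.49755706072501976 [-0.17 -0.01  0.3  -0.05  0.3  -0.31 -0.43  0.35]
```

View pics/c7.png

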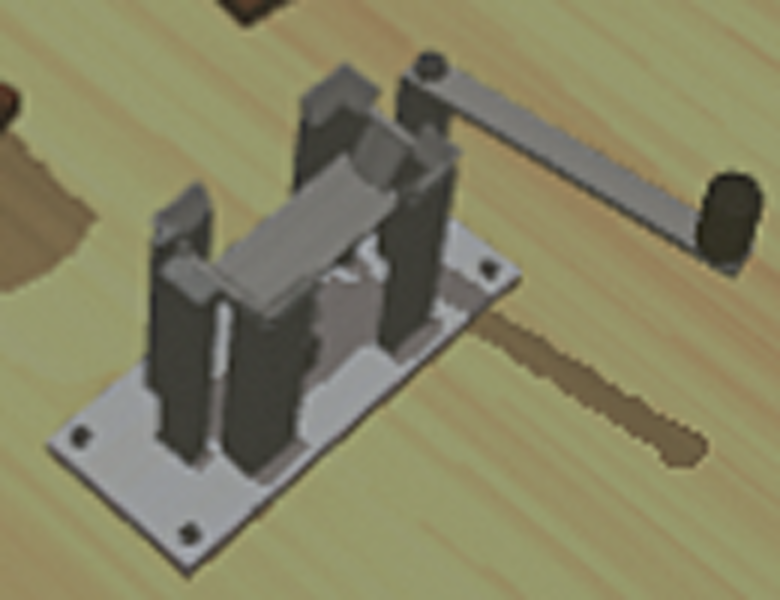

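Run:
```python
import pickle
from h import *
a,b=pickle.load(open('s3.pkl','rb'))
from scipy.optimize import least_squares
f=lambda x,y:((x+.5)/6-.5+345,(y+.5)/6-.5+160)
g=lambda x,y:((x+.5)/6-.5+290,(y+.5)/6-.5+215)
ot=[f(92,77),f(266,73),f(280,518),f(106,518)]; os_=[g(48,443),g(188,570),g(521,278)]
mt=[(125,50),(125,-50),(-125,-50),(-125,50)]; ms=[(-125,50),(-125,-50),(125,-50)]
def W(q,x,y,z):
    c,s=np.cos(q[2]),np.sin(q[2]); return [q[0]+c*x-s*y,q[1]+s*x+c*y,z]
ft=lambda q:(proj(b,[W(q,*m,12) for m in mt])-ot).ravel()
fs=lambda q:(proj(a,[W(q,*m,12) for m in ms])-os_).ravel()
for F in (ft,fs,lambda q:np.r_[ft(q),fs(q)]):
    r=least_squares(F,[487,-164,0]); print(r.x[:2].round(1),np.degrees(r.x[2]).round(2),r.fun.round(2))
q=r.x
im=[]
for p,x0,y0 in ((a,290,215),(b,345,160)):
    k=cv2.resize(p['color'][y0:y0+100,x0:x0+100,::-1],None,fx=6,fy=6,interpolation=cv2.INTER_CUBIC).copy()
    for z,L,B,col in ((12,125,50,(0,0,255)),(114,52,20,(0,255,0)),(157,66.5,36.5,(255,0,0))):
      P=(proj(p,[W(q,L,B,z),W(q,L,-B,z),W(q,-L,-B,z),W(q,-L,B,z)])+.5-[x0,y0])*6-.5
      cv2.polylines(k,[np.int32(P.round())],True,col,1)
    P=(proj(p,[W(q,86,0,172),W(q,86+162*np.cos(np.pi+1.69),162*np.sin(np.pi+1.69),208)])+.5-[x0,y0])*6-.5
    for c in P: cv2.circle(k,tuple(int(v) for v in c.round()),3,(0,255,255),1)
    im.append(k)
cv2.imwrite('pics/c8.png',im[0]);cv2.imwrite('pics/c9.png',im[1])
```

```text
[ 488.4 -163.1] 0.5 [-0.17 -0.01  0.3  -0.05  0.3  -0.31 -0.43  0.35]
[ 488.1 -167. ] 0.43 [-0.51 -0.08 -0.01  0.42  0.55 -0.48]
[ 488.4 -164.8] 0.62 [ 0.27  0.02  0.74 -0.08  0.9  -0.34  0.16  0.38 -0.89 -0.48 -0.34 -0.09
  0.01 -1.06]
```

View pics/c8.png

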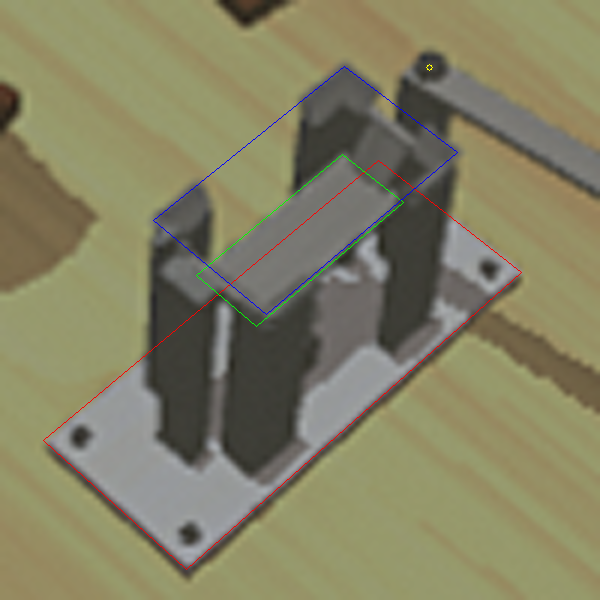

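View pics/c9.png

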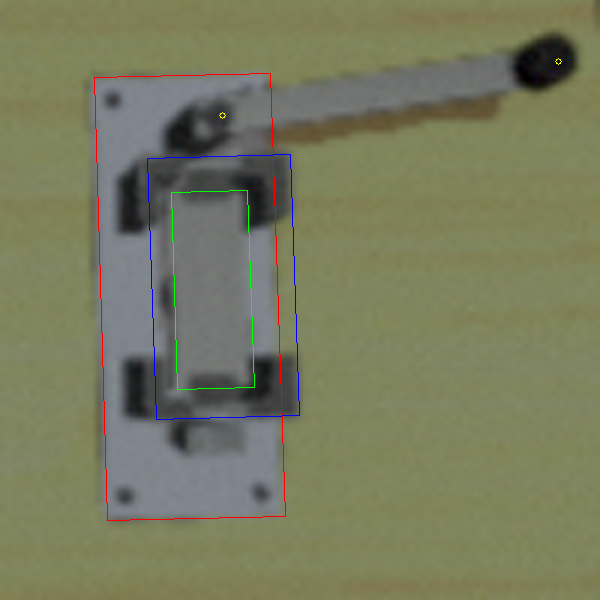

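```bash
cat >> h.py <<'E'
def browns(p,z=18):
    c=p['color'][:,:,::-1]; hsv=cv2.cvtColor(c,cv2.COLOR_BGR2HSV)
    m=cv2.inRange(hsv,(0,120,30),(12,255,150)); n,l,s,ce=cv2.connectedComponentsWithStats(m)
    for i in range(1,n):
        if s[i,4]>60 and 108<ce[i][0]<540 and ce[i][1]>100:
            pts=np.argwhere(l==i)[:,::-1].astype(float)
            X=np.array([atz(p,q,z)[:2] for q in pts]).astype(np.float32)
            r=cv2.minAreaRect(X); bx=cv2.boxPoints(r); e=[bx[1]-bx[0],bx[2]-bx[1]]; e=max(e,key=np.linalg.norm)
            an=np.degrees(np.arctan2(e[1],e[0]))%180; an=an-180 if an>90 else an
            print('px',ce[i].round(1),s[i,4],'xy',np.round(r[0],1),'size',np.round(sorted(r[1]),1),'ang',round(an,1))
E
python3 - <<'E'
import pickle
from h import *
a,b=pickle.load(open('s3.pkl','rb'))
print('side');browns(a);print('top');browns(b)
print(atz(b,(435.1,170.1),208), atz(a,(290+(732/6),215+205/6),190), atz(a,(290+(732/6),215+183/6),208))
E
```

```text
side
px [360.4 187.5] 67 xy [785.6  15.9] size [ 43.5 124.1] ang -5.6
px [223.4 194.8] 334 xy [431.8 324.9] size [ 55.7 110. ] ang 9.7
px [247.7 217.8] 350 xy [428.6 189. ] size [ 47.7 110. ] ang -3.1
top
px [320.2 135.6] 662 xy [741.4  21.3] size [ 43.3 213. ] ang -5.2
px [229.7 227.2] 333 xy [432.8 329. ] size [ 45.3 102.4] ang 8.6
px [268.1 228.6] 201 xy [429.  200.8] size [ 26.9 100.9] ang -0.5
[ 594.25332492 -317.43646384  208.        ] [ 603.49720808 -322.82553284  190.        ] [ 600.65273406 -321.12249239  208.        ]
```

Call:
arm_command(
  increments=[0,0.1,2.0,0,0,0,0.8,0,0.1,3.0,0,0,0,0.8,0,0.13,3.0,0,0,0,0.8,0,0,3.0,0,0,0,0.8,0,0,3.0,0,0,0,0.8,0,0,3.0,0,0,0,0.8,0,0,3.0,0,0,0,0.8,0,0,2.5,0,0,0,0.8,0,0,1.8,0,0,0,0.8,0,0,1.0,0,0,0,0.8,0,0,0.4,0,0,0,0.8,0,0,0,0,0,0,0.8],
)

```text
time: 8.93
tool_pos: [442.4, 55.4, 28.7]
tcp_rot: [[0.959, 0.285, -0.002], [0.285, -0.959, 0.0], [-0.001, -0.001, -1.0]]
wrist_force: [-0.1, 0.7, 0.0]
width: 68.5
```

Run:
```python
from h import *
p,ps,s=cur(); print(p,ps,s['wrist_force'],s['width'])
a=snap('side','side4.png'); b=snap('top','top4.png')
cv2.imwrite('pics/c10.png',cv2.resize(a['color'][190:270,230:340,::-1],None,fx=7,fy=7,interpolation=cv2.INTER_CUBIC))
```

```text
[442.37543676  55.41349558  28.65954473] 16.563655149287275 [-0.14470153  0.67519418  0.01011991] 68.48187460137135
```

View pics/c10.png

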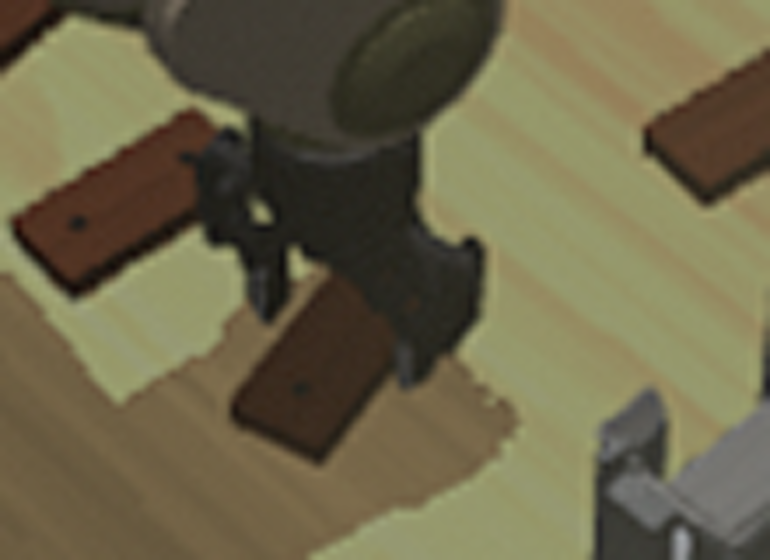

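Call:
arm_command(
  increments=[0,0,0.2,0,0,0,0.8,0,0,0.2,0,0,0,0.8,0,0,0.2,0,0,0,0.8,0,0,0,0,0,0,0.8],
)

```text
time: 9.37
tool_pos: [442.2, 56.2, 23.4]
tcp_rot: [[0.958, 0.286, 0.0], [0.286, -0.958, -0.0], [0.0, 0.0, -1.0]]
wrist_force: [-0.1, -1.2, -0.7]
width: 68.2
```

Call:
arm_command(
  increments=[0,0,0.2,0,0,0,0.8,0,0,0.2,0,0,0,0.8,0,0,0,0,0,0,0.8],
)

```text
time: 9.62
tool_pos: [442.1, 56.2, 19.1]
tcp_rot: [[0.958, 0.286, -0.0], [0.286, -0.958, 0.0], [-0.0, -0.0, -1.0]]
wrist_force: [0.0, -0.1, 0.2]
width: 68.4
```

Call:
arm_command(
  increments=[0,0,0,0,0,0,0.4,0,0,0,0,0,0,0.4,0,0,0,0,0,0,0.4,0,0,0,0,0,0,0.4,0,0,0,0,0,0,0.4],
  squeeze=60,
)

```text
time: 10.03
tool_pos: [442.3, 56.2, 19.8]
tcp_rot: [[0.958, 0.286, 0.0], [0.286, -0.958, -0.0], [0.0, 0.0, -1.0]]
wrist_force: [-0.3, -0.6, 6.1]
width: 48.5
```

Run:
```python
from h import *
p,ps,s=cur(); print(p,ps,s['wrist_force'],s['width'])
a=snap('side','side5.png'); b=snap('top','top5.png')
cv2.imwrite('pics/c11.png',cv2.resize(a['color'][190:270,230:340,::-1],None,fx=7,fy=7,interpolation=cv2.INTER_CUBIC))
```

```text
[442.25365354  56.19780637  19.78883507] 16.607959950958254 [-0.28445777 -0.5794704   6.08758306] 48.543994241043066
```

View pics/c11.png

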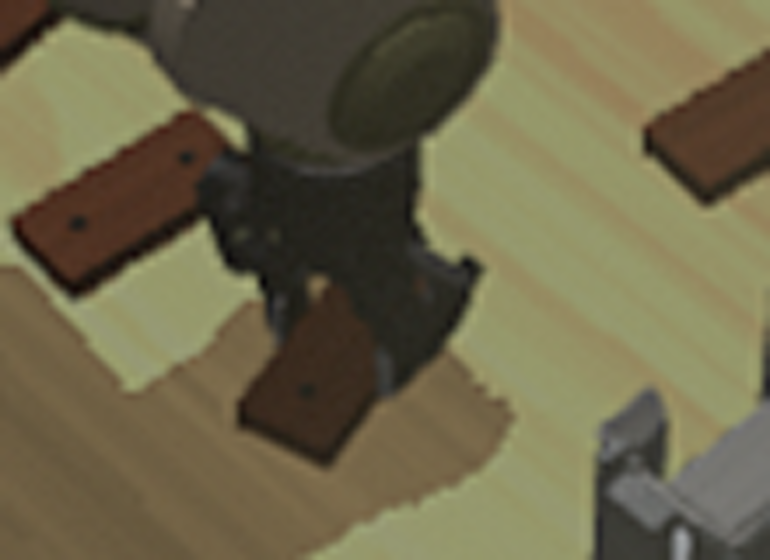

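Run:
```python
from h import *
show(plan([442.2,56.2,239],16.6,[488.4,-164.5,235],0.6,9))
```

```text
[np.float64(-0.21), np.float64(2.5), np.float64(0.04), np.float64(0.031)]
[np.float64(-0.13), np.float64(2.5), np.float64(0.04), np.float64(0.031)]
[np.float64(-0.05), np.float64(2.5), np.float64(0.04), np.float64(0.031)]
[np.float64(0.02), np.float64(2.51), np.float64(0.04), np.float64(0.031)]
[np.float64(0.1), np.float64(2.5), np.float64(0.04), np.float64(0.031)]
[np.float64(0.18), np.float64(2.5), np.float64(0.04), np.float64(0.031)]
[np.float64(0.26), np.float64(2.49), np.float64(0.04), np.float64(0.031)]
[np.float64(0.33), np.float64(2.48), np.float64(0.04), np.float64(0.031)]
[np.float64(0.41), np.float64(2.47), np.float64(0.04), np.float64(0.031)]
```

Call:
arm_command(
  increments=[0,0,-0.5,0,0,0,0.4,0,0,-1.5,0,0,0,0.4,0,0,-2.5,0,0,0,0.4,0,0,-3,0,0,0,0.4,0,0,-3,0,0,0,0.4,0,0,-3,0,0,0,0.4,0,0,-3,0,0,0,0.4,0,0,-2.5,0,0,0,0.4,0,0,-2,0,0,0,0.4,0,0,-1,0,0,0,0.4,0,0,0,0,0,0,0.4],
  squeeze=80,
)

```text
time: 11.05
tool_pos: [442.8, 56.1, 241.7]
tcp_rot: [[0.958, 0.286, 0.004], [0.286, -0.958, -0.001], [0.004, 0.002, -1.0]]
wrist_force: [0.9, -0.5, -0.1]
width: 47.7
```

Call:
arm_command(
  increments=[-0.1,1.2,0.02,0,0,0.016,0.4,-0.2,2.5,0.04,0,0,0.031,0.4,-0.13,2.5,0.04,0,0,0.031,0.4,-0.05,2.5,0.04,0,0,0.031,0.4,0.02,2.5,0.04,0,0,0.031,0.4,0.1,2.5,0.04,0,0,0.031,0.4,0.18,2.5,0.04,0,0,0.031,0.4,0.26,2.49,0.04,0,0,0.031,0.4,0.33,2.48,0.04,0,0,0.031,0.4,0.3,1.25,0.02,0,0,0.015,0.4,0,0,0,0,0,0,0.4,0,0,0,0,0,0,0.4],
)

```text
time: 12.05
tool_pos: [485.7, -164.3, 235.0]
tcp_rot: [[1.0, 0.011, -0.001], [0.011, -1.0, 0.001], [-0.001, -0.001, -1.0]]
wrist_force: [0.7, 0.2, -1.7]
width: 47.7
```

Run:
```python
from h import *
p,ps,s=cur(); print(p,ps,s['wrist_force'],s['width'])
a=snap('side','side6.png'); b=snap('top','top6.png')
import pickle; pickle.dump((a,b),open('s6.pkl','wb'))
cv2.imwrite('pics/c12.png',cv2.resize(a['color'][190:310,290:400,::-1],None,fx=5,fy=5,interpolation=cv2.INTER_CUBIC))
cv2.imwrite('pics/c13.png',cv2.resize(b['color'][160:260,340:440,::-1],None,fx=5,fy=5,interpolation=cv2.INTER_CUBIC))
```

```text
[ 485.74108309 -164.32089303  235.02155487] 0.6065402753362854 [ 0.675281    0.22683277 -1.73476789] 47.720589528133736
```

View pics/c12.png

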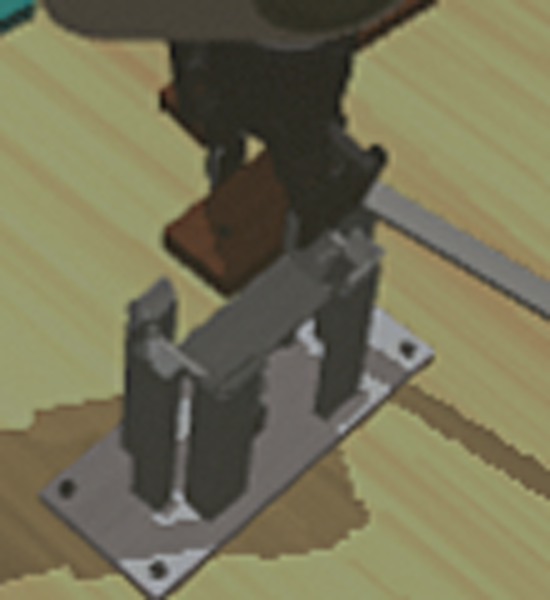

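View pics/c13.png

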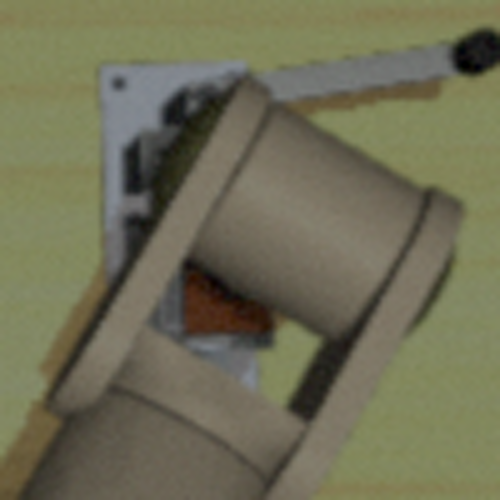

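Run:
```python
import pickle
from h import *
a,b=pickle.load(open('s6.pkl','rb'))
cv2.imwrite('pics/c14.png',cv2.resize(np.hstack([a['color'][215:255,315:355,::-1],b['color'][205:245,365:405,::-1]]),None,fx=10,fy=10,interpolation=cv2.INTER_CUBIC))
```

```text
(no output)
```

View pics/c14.png

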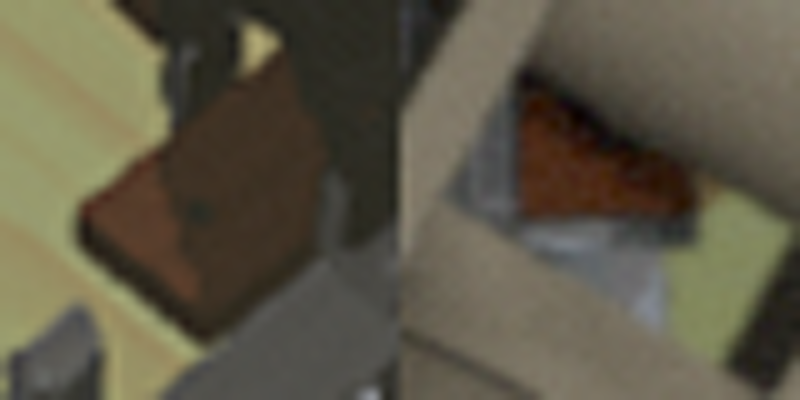

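Run:
```python
import pickle
from h import *
a,b=pickle.load(open('s6.pkl','rb'))
for z in (233,):
  print('side',atz(a,(322.75,235.75),z),atz(a,(335.05,246.75),z))
  print('top',atz(b,(376.35,226.35),z),atz(b,(394.05,226.05),z))
```

```text
side [ 432.85776908 -144.1036726   233.        ] [ 430.71915785 -192.26557899  233.        ]
top [ 431.13579848 -137.84507276  233.        ] [ 431.28894098 -188.77235232  233.        ]
```

Call:
arm_command(
  increments=[0.09,-0.02,1.0,0,0,0,0.4,0.09,-0.02,2.0,0,0,0,0.4,0,0,2.0,0,0,0,0.4,0,0,1.0,0,0,0,0.4,0,0,0.5,0,0,0,0.4,0,0,0.5,0,0,0,0.4,0,0,0.5,0,0,0,0.4,0,0,0,0,0,0,0.4],
)

```text
time: 12.82
tool_pos: [487.7, -163.8, 160.5]
tcp_rot: [[1.0, 0.011, -0.0], [0.011, -1.0, 0.0], [-0.0, -0.0, -1.0]]
wrist_force: [0.4, 1.0, -1.0]
width: 48.2
```

Run:
```python
from h import *
p,ps,s=cur(); print(p,ps,s['wrist_force'],s['ft_torque'],s['width'])
a=snap('side','side7.png'); b=snap('top','top7.png')
cv2.imwrite('pics/c15.png',cv2.resize(np.hstack([a['color'][205:295,305:395,::-1],b['color'][165:255,335:425,::-1]]),None,fx=4.4,fy=4.4,interpolation=cv2.INTER_CUBIC))
```

```text
[ 487.74085203 -163.82523651  160.50415323] 0.648643849554594 [ 0.41699129  0.96880197 -0.98361956] [0.05703346 0.02291977 0.02802848] 48.18355957515117
```

View pics/c15.png

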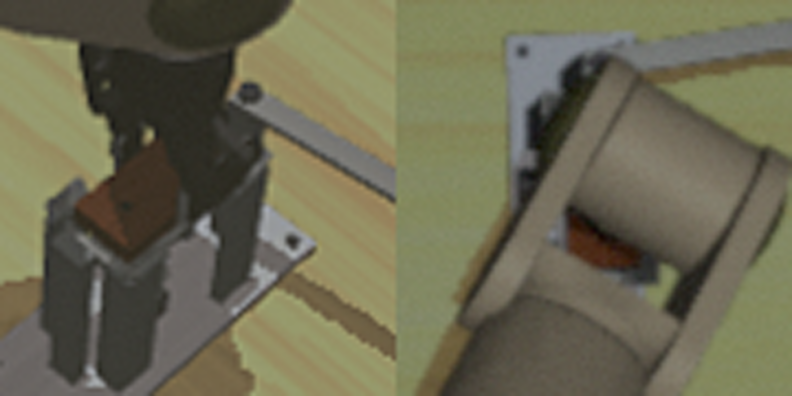

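Call:
arm_command(
  increments=[0,0,0.4,0,0,0,0.4,0,0,0.4,0,0,0,0.4,0,0,0.4,0,0,0,0.4,0,0,0.4,0,0,0,0.4,0,0,0,0,0,0,0.4],
)

```text
time: 13.33
tool_pos: [487.9, -164.4, 144.4]
tcp_rot: [[1.0, 0.011, -0.0], [0.011, -1.0, -0.0], [-0.0, 0.0, -1.0]]
wrist_force: [0.6, -2.0, -2.7]
width: 47.8
```

Call:
arm_command(
  increments=[0,0,0.4,0,0,0,0.4,0,0,0.4,0,0,0,0.4,0,0,0.4,0,0,0,0.4,0,0,0.4,0,0,0,0.4,0,0,0,0,0,0,0.4],
)

```text
time: 13.75
tool_pos: [487.9, -164.2, 128.2]
tcp_rot: [[1.0, 0.011, -0.0], [0.011, -1.0, 0.0], [-0.0, -0.0, -1.0]]
wrist_force: [1.9, -0.5, 1.7]
width: 47.8
```

Run:
```python
from h import *
p,ps,s=cur(); print(p,ps,s['wrist_force'],s['ft_torque'],s['width'])
a=snap('side','side8.png')
cv2.imwrite('pics/c16.png',cv2.resize(a['color'][205:295,305:395,::-1],None,fx=6,fy=6,interpolation=cv2.INTER_CUBIC))
```

```text
[ 487.85189957 -164.20571973  128.21122999] 0.6180103605911408 [ 1.8650256  -0.51348176  1.66510719] [-0.06706922 -0.21549373  0.05350574] 47.80825022393114
```

View pics/c16.png

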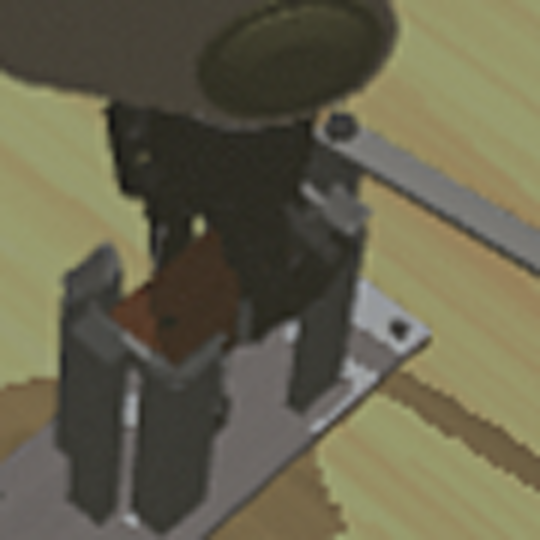

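Call:
arm_command(
  increments=[0,0,0.4,0,0,0,0.4,0,0,0.4,0,0,0,0.4,0,0,0.4,0,0,0,0.4,0,0,0.4,0,0,0,0.4,0,0,0,0,0,0,0.4],
)

```text
time: 14.22
tool_pos: [487.9, -164.2, 112.5]
tcp_rot: [[1.0, 0.011, -0.0], [0.011, -1.0, 0.0], [-0.0, -0.0, -1.0]]
wrist_force: [0.5, 0.8, 5.4]
width: 47.7
```

Run:
```python
from h import *
p,ps,s=cur(); print(p,ps,s['wrist_force'],s['ft_torque'],s['width'])
a=snap('side','side9.png')
cv2.imwrite('pics/c17.png',cv2.resize(a['color'][205:295,305:395,::-1],None,fx=6,fy=6,interpolation=cv2.INTER_CUBIC))
```

```text
[ 487.85700698 -164.22907878  112.51691333] 0.6146808186772832 [0.50049038 0.82903769 5.3952155 ] [-0.02766942 -0.0363038  -0.01564468] 47.729275632472934
```

View pics/c17.png

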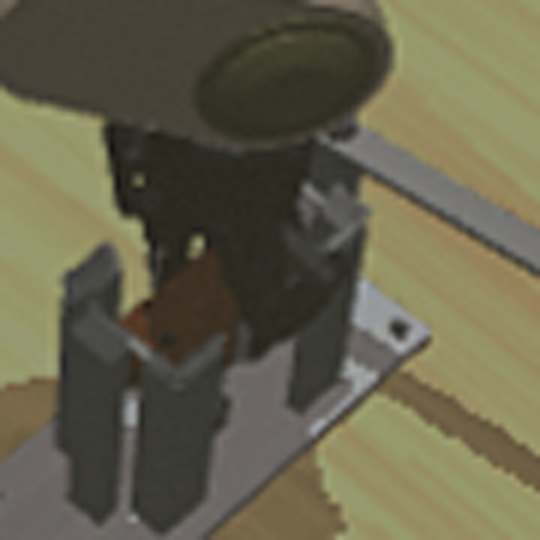

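Call:
arm_command(
  increments=[0,0,0.2,0,0,0,0.4,0,0,0,0,0,0,0.4,0,0,0,0,0,0,0.75,0,0,0,0,0,0,0.75,0,0,0,0,0,0,0.75,0,0,-1.0,0,0,0,0.75,0,0,-2.5,0,0,0,0.75,0,0,-3,0,0,0,0.75,0,0,-3,0,0,0,0.75,0,0,-3,0,0,0,0.75,0,0,-1,0,0,0,0.75],
)

```text
time: 15.18
tool_pos: [488.6, -164.6, 249.9]
tcp_rot: [[1.0, 0.011, 0.005], [0.011, -1.0, -0.003], [0.005, 0.003, -1.0]]
wrist_force: [0.3, -0.6, 0.8]
width: 64.1
```

Run:
```python
from h import *
p,ps,s=cur(); print(p,ps,s['wrist_force'],s['ft_torque'],s['width'])
a=snap('side','side10.png');b=snap('top','top10.png')
cv2.imwrite('pics/c18.png',cv2.resize(np.hstack([a['color'][205:295,305:395,::-1],b['color'][165:255,335:425,::-1]]),None,fx=4.4,fy=4.4,interpolation=cv2.INTER_CUBIC))
print('side');browns(a);print('top');browns(b)
```

```text
[ 488.59495543 -164.62151689  249.87651653] 0.6264309901441745 [ 0.26123871 -0.62714533  0.8257432 ] [ 0.01341778 -0.01546999  0.02350599] 64.10213948980655
side
px [223.1 194.9] 331 xy [430.3 324.6] size [ 55.4 111.6] ang 9.4
px [247.8 217.8] 354 xy [428.6 189. ] size [ 47.7 110. ] ang -3.1
top
px [320.2 135.4] 676 xy [741.   21.1] size [ 43.2 214.4] ang -5.1
px [230.  227.7] 350 xy [432.3 329.1] size [ 45.7 103.2] ang 7.9
px [270.8 228. ] 344 xy [429.  191.6] size [ 45.7 102.2] ang -2.9
px [379.8 219.4] 97 xy [ 454.2 -178.7] size [38.4 51.1] ang 84.8
```

View pics/c18.png

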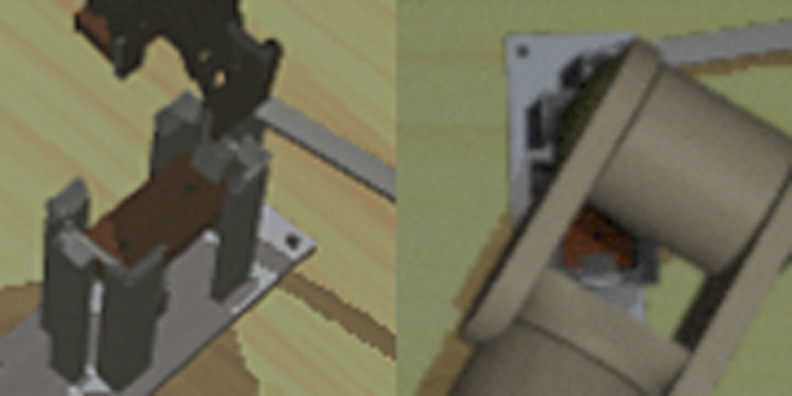

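Run:
```python
from h import *
p,ps,s=cur()
show(plan(p,ps,[429.5,190.5,240],-2.9,11))
```

```text
[np.float64(-0.5), np.float64(-3.23), np.float64(0.07), np.float64(0.0056)]
[np.float64(-0.52), np.float64(-3.23), np.float64(0.07), np.float64(0.0056)]
[np.float64(-0.54), np.float64(-3.23), np.float64(0.07), np.float64(0.0056)]
[np.float64(-0.55), np.float64(-3.22), np.float64(0.07), np.float64(0.0056)]
[np.float64(-0.57), np.float64(-3.22), np.float64(0.07), np.float64(0.0056)]
[np.float64(-0.59), np.float64(-3.22), np.float64(0.07), np.float64(0.0056)]
[np.float64(-0.61), np.float64(-3.21), np.float64(0.07), np.float64(0.0056)]
[np.float64(-0.63), np.float64(-3.21), np.float64(0.07), np.float64(0.0056)]
[np.float64(-0.64), np.float64(-3.21), np.float64(0.07), np.float64(0.0056)]
[np.float64(-0.66), np.float64(-3.2), np.float64(0.07), np.float64(0.0056)]
[np.float64(-0.68), np.float64(-3.2), np.float64(0.07), np.float64(0.0056)]
```

Call:
arm_command(
  increments=[-0.5,-3.23,0.07,0,0,0.0056,0.8,-0.52,-3.23,0.07,0,0,0.0056,0.8,-0.54,-3.23,0.07,0,0,0.0056,0.8,-0.55,-3.22,0.07,0,0,0.0056,0.8,-0.57,-3.22,0.07,0,0,0.0056,0.8,-0.59,-3.22,0.07,0,0,0.0056,0.8,-0.61,-3.21,0.07,0,0,0.0056,0.8,-0.63,-3.21,0.07,0,0,0.0056,0.8,-0.64,-3.21,0.07,0,0,0.0056,0.8,-0.66,-3.2,0.07,0,0,0.0056,0.8,-0.68,-3.2,0.07,0,0,0.0056,0.8,0,0,1,0,0,0,0.8],
)

```text
time: 16.28
tool_pos: [427.7, 194.8, 227.7]
tcp_rot: [[0.999, -0.047, -0.0], [-0.047, -0.999, 0.001], [-0.0, -0.001, -1.0]]
wrist_force: [0.8, -0.7, -0.1]
width: 68.0
```

Call:
arm_command(
  increments=[0,0,3,0,0,0,0.8,0,0,3,0,0,0,0.8,0,0,3,0,0,0,0.8,0,0,3,0,0,0,0.8,0,0,3,0,0,0,0.8,0,0,2.5,0,0,0,0.8,0,0,1,0,0,0,0.8,0,0,0,0,0,0,0.8],
)

```text
time: 16.95
tool_pos: [426.8, 190.2, 39.9]
tcp_rot: [[0.999, -0.051, -0.007], [-0.051, -0.999, -0.001], [-0.007, 0.002, -1.0]]
wrist_force: [-0.3, 0.1, 0.8]
width: 68.5
```

Run:
```python
from h import *
p,ps,s=cur(); print(p,ps,s['wrist_force'],s['width'])
a=snap('side','side11.png');b=snap('top','top11.png')
cv2.imwrite('pics/c19.png',cv2.resize(a['color'][170:250,200:300,::-1],None,fx=7,fy=7,interpolation=cv2.INTER_CUBIC))
print('side');browns(a);print('top');browns(b)
```

```text
[426.76744319 190.23308388  39.88808816] -2.9177713959213984 [-0.28857005  0.09256205  0.75904107] 68.45378053480474
side
px [221.2 196.1] 281 xy [431.  327.8] size [ 54.2 111.6] ang 13.6
px [240.5 220.9] 110 xy [405.6 190.7] size [47.8 65.3] ang -5.8
px [338.2 249.6] 77 xy [ 550.4 -110.5] size [25.  98.7] ang 0.3
top
px [320.1 136. ] 664 xy [741.5  21.1] size [ 43.  213.3] ang -5.3
px [379.6 207.7] 404 xy [ 490.9 -177.1] size [ 51.2 115.7] ang 0.6
px [228.7 226.5] 288 xy [432.6 333.9] size [ 43.9 104.1] ang -0.2
```

View pics/c19.png

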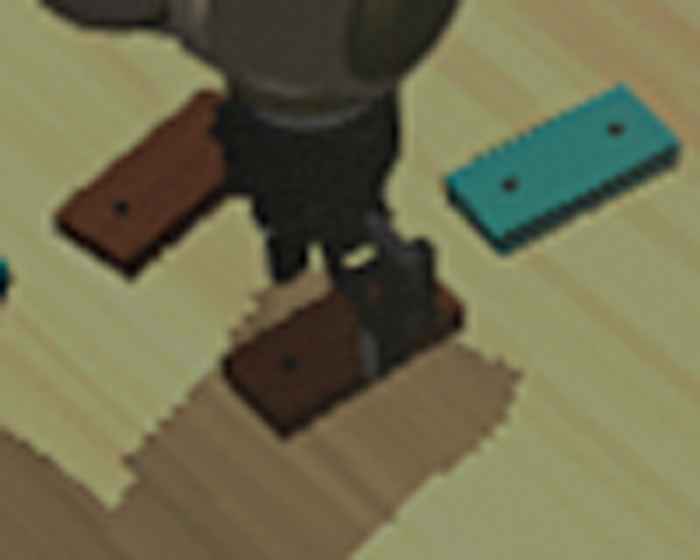

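View pics/top11.png

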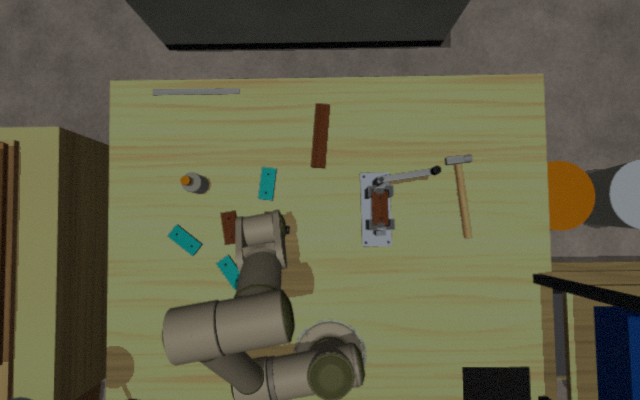

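Call:
arm_command(
  increments=[0.12,0,0.6,0,0,0,0.8,0.1,0,0.6,0,0,0,0.8,0,0,0.5,0,0,0,0.8,0,0,0.25,0,0,0,0.8,0,0,0,0,0,0,0.8,0,0,0,0,0,0,0.4,0,0,0,0,0,0,0.4,0,0,0,0,0,0,0.4,0,0,0,0,0,0,0.4,0,0,0,0,0,0,0.4],
  squeeze=80,
)

```text
time: 17.88
tool_pos: [431.3, 190.6, 24.4]
tcp_rot: [[0.999, -0.051, 0.001], [-0.051, -0.999, 0.0], [0.001, -0.0, -1.0]]
wrist_force: [-1.4, 0.1, 7.9]
width: 48.0
```

Run:
```python
from h import *
p,ps,s=cur(); print(p,ps,s['wrist_force'],s['width'])
show(plan([p[0],p[1],240],ps,[488,-164,240],0.6,11))
```

```text
[431.32415504 190.63509484  24.40748121] -2.904454791845401 [-1.4397966   0.07222367  7.92289635] 48.00207429406888
[np.float64(0.68), np.float64(3.19), np.float64(-0.0), np.float64(-0.0056)]
[np.float64(0.66), np.float64(3.2), np.float64(-0.0), np.float64(-0.0056)]
[np.float64(0.64), np.float64(3.2), np.float64(-0.0), np.float64(-0.0056)]
[np.float64(0.62), np.float64(3.2), np.float64(-0.0), np.float64(-0.0056)]
[np.float64(0.61), np.float64(3.21), np.float64(-0.0), np.float64(-0.0056)]
[np.float64(0.59), np.float64(3.21), np.float64(-0.0), np.float64(-0.0056)]
[np.float64(0.57), np.float64(3.21), np.float64(-0.0), np.float64(-0.0056)]
[np.float64(0.55), np.float64(3.22), np.float64(-0.0), np.float64(-0.0056)]
[np.float64(0.54), np.float64(3.22), np.float64(-0.0), np.float64(-0.0056)]
[np.float64(0.52), np.float64(3.22), np.float64(-0.0), np.float64(-0.0056)]
[np.float64(0.5), np.float64(3.23), np.float64(-0.0), np.float64(-0.0056)]
```

Call:
arm_command(
  increments=[0,0,-0.5,0,0,0,0.4,0,0,-1.5,0,0,0,0.4,0,0,-2.5,0,0,0,0.4,0,0,-3,0,0,0,0.4,0,0,-3,0,0,0,0.4,0,0,-3,0,0,0,0.4,0,0,-3,0,0,0,0.4,0,0,-2.5,0,0,0,0.4,0,0,-1.5,0,0,0,0.4,0,0,-1,0,0,0,0.4,0,0,0,0,0,0,0.4],
)

```text
time: 18.8
tool_pos: [431.7, 190.7, 240.9]
tcp_rot: [[0.999, -0.051, 0.004], [-0.051, -0.999, 0.001], [0.004, -0.001, -1.0]]
wrist_force: [0.5, 0.3, -1.4]
width: 47.4
```

Call:
arm_command(
  increments=[0.34,1.6,0,0,0,-0.0056,0.4,0.66,3.2,0,0,0,-0.0056,0.4,0.64,3.2,0,0,0,-0.0056,0.4,0.62,3.2,0,0,0,-0.0056,0.4,0.61,3.2,0,0,0,-0.0056,0.4,0.59,3.2,0,0,0,-0.0056,0.4,0.57,3.2,0,0,0,-0.0056,0.4,0.55,3.2,0,0,0,-0.0056,0.4,0.54,3.2,0,0,0,-0.0056,0.4,0.5,3.2,0,0,0,-0.0056,0.4,0.5,3.2,0,0,0,-0.0056,0.4,0.32,1.6,0,0,0,0,0.4],
)

```text
time: 19.8
tool_pos: [488.5, -165.7, 237.7]
tcp_rot: [[1.0, 0.009, -0.001], [0.009, -1.0, 0.0], [-0.001, -0.0, -1.0]]
wrist_force: [-0.7, -0.1, -0.7]
width: 47.4
```

Call:
arm_command(
  increments=[0,0,0,0,0,0,0.4,0,0,0,0,0,0,0.4],
)

```text
time: 19.97
tool_pos: [488.3, -162.5, 237.8]
tcp_rot: [[1.0, 0.01, -0.001], [0.01, -1.0, 0.001], [-0.001, -0.001, -1.0]]
wrist_force: [-0.3, -0.4, -0.3]
width: 47.5
```

```bash
cat > look.py <<'E'
import sys,pickle
from h import *
n=sys.argv[1]
p,ps,s=cur(); print(p.round(2),round(ps,2),s['wrist_force'].round(1),round(s['width'],1))
a=snap('side','side%s.png'%n);b=snap('top','top%s.png'%n)
pickle.dump((a,b),open('s%s.pkl'%n,'wb'))
cv2.imwrite('pics/z%s.png'%n,np.hstack([cv2.resize(q['color'][y:y+60,x:x+60,::-1],None,fx=6.6,fy=6.6,interpolation=cv2.INTER_CUBIC) for q,x,y in ((a,310,205),(b,350,195))]))
E
python3 look.py 12
```

```text
[ 488.26 -162.51  237.83] 0.55 [-0.3 -0.4 -0.3] 47.5
```

View pics/z12.png

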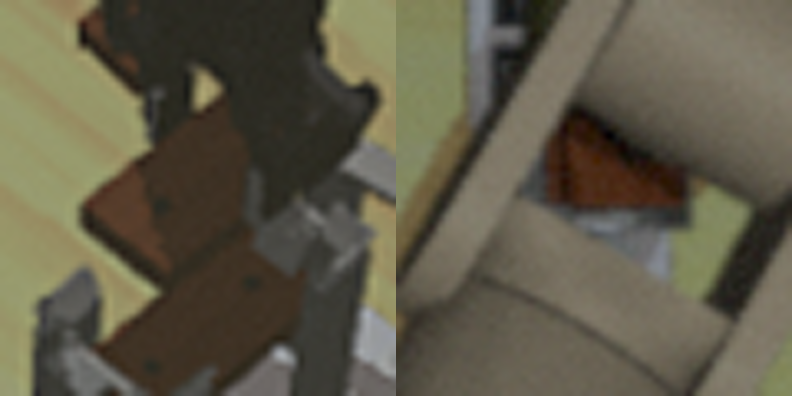

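Run:
```python
import pickle
from h import *
a,b=pickle.load(open('s12.pkl','rb'))
print('side',atz(a,(322.45,236.4),231.4)); print('top',atz(b,(394,225.8),231.4),atz(b,(385,225.8),231.4))
```

```text
side [ 431.61549943 -144.28658434  231.4       ]
top [ 431.99698524 -188.90109178  231.4       ] [ 432.357961  -162.9901335  231.4      ]
```

Call:
arm_command(
  increments=[0.07,0.08,1.0,0,0,0,0.4,0.07,0.08,2.0,0,0,0,0.4,0,0,2.0,0,0,0,0.4,0,0,1.0,0,0,0,0.4,0,0,0.6,0,0,0,0.4,0,0,0.4,0,0,0,0.4,0,0,0,0,0,0,0.4,0,0,0,0,0,0,0.4],
)

```text
time: 20.73
tool_pos: [490.2, -164.0, 169.2]
tcp_rot: [[1.0, 0.011, 0.001], [0.011, -1.0, -0.0], [0.001, 0.0, -1.0]]
wrist_force: [0.4, -0.7, -1.0]
width: 47.3
```

```bash
python3 look.py 13
```

```text
[ 490.23 -163.96  169.24] 0.65 [ 0.4 -0.7 -1. ] 47.3
```

View pics/z13.png

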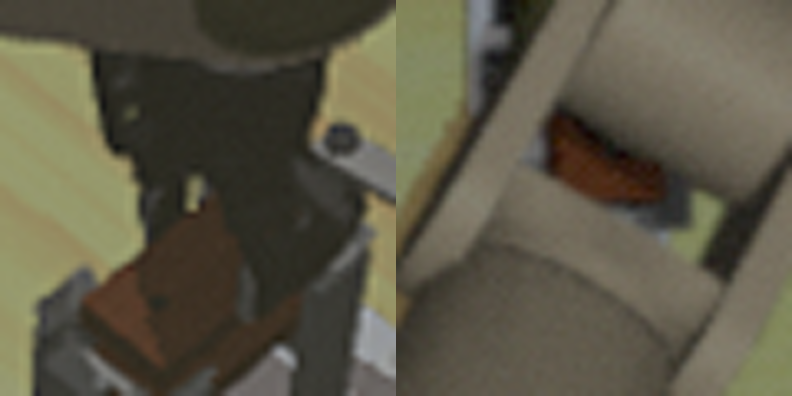

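Call:
arm_command(
  increments=[-0.02,0,0.4,0,0,0,0.4,-0.02,0,0.4,0,0,0,0.4,0,0,0.4,0,0,0,0.4,0,0,0.4,0,0,0,0.4,0,0,0.4,0,0,0,0.4,0,0,0.4,0,0,0,0.4,0,0,0.4,0,0,0,0.4,0,0,0,0,0,0,0.4],
)

```text
time: 21.5
tool_pos: [490.1, -164.6, 140.5]
tcp_rot: [[1.0, 0.011, 0.001], [0.011, -1.0, -0.001], [0.001, 0.001, -1.0]]
wrist_force: [2.3, -1.6, -0.5]
width: 47.6
```

Call:
arm_command(
  increments=[0,0,0.4,0,0,0,0.4,0,0,0.4,0,0,0,0.4,0,0,0.4,0,0,0,0.4,0,0,0.4,0,0,0,0.4,0,0,0.4,0,0,0,0.4,0,0,0.4,0,0,0,0.4,0,0,0.2,0,0,0,0.4,0,0,0,0,0,0,0.4],
)

```text
time: 22.17
tool_pos: [490.2, -164.7, 114.8]
tcp_rot: [[1.0, 0.011, 0.002], [0.011, -1.0, -0.001], [0.002, 0.001, -1.0]]
wrist_force: [1.6, -1.0, 6.1]
width: 47.5
```

```bash
python3 look.py 14
```

```text
[ 490.23 -164.69  114.84] 0.61 [ 1.6 -1.   6.1] 47.5
```

View pics/z14.png

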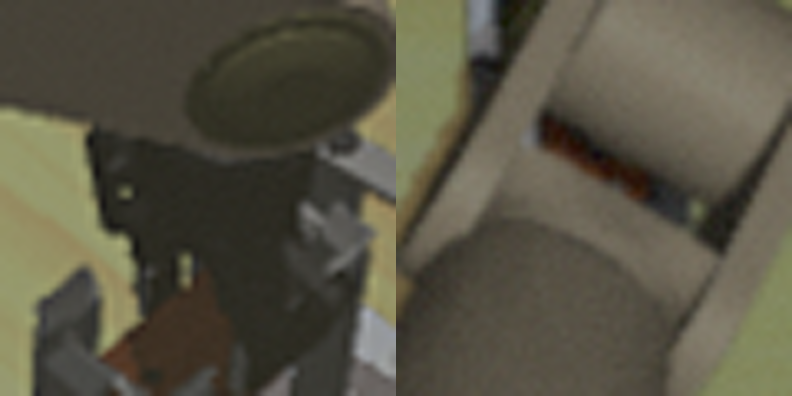

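Call:
arm_command(
  increments=[0,0,0.2,0,0,0,0.4,0,0,0,0,0,0,0.4,0,0,0,0,0,0,0.75,0,0,0,0,0,0,0.75,0,0,0,0,0,0,0.75,0,0,-1.0,0,0,0,0.75,0,0,-2.5,0,0,0,0.75,0,0,-3,0,0,0,0.75,0,0,-3,0,0,0,0.75,0,0,-3,0,0,0,0.75,0,0,-1,0,0,0,0.75],
)

```text
time: 23.18
tool_pos: [490.3, -164.6, 251.6]
tcp_rot: [[1.0, 0.011, 0.005], [0.011, -1.0, -0.003], [0.005, 0.003, -1.0]]
wrist_force: [0.1, -0.1, 0.3]
width: 63.8
```

```bash
python3 look.py 15
python3 - <<'E'
import pickle
from h import *
a,b=pickle.load(open('s15.pkl','rb')); print('side');browns(a);print('top');browns(b)
E
```

```text
[ 490.26 -164.59  251.57] 0.63 [ 0.1 -0.1  0.3] 63.8
side
px [223.3 195. ] 334 xy [431.7 324.2] size [ 56.  108.9] ang 8.8
px [369.4 189.5] 63 xy [815.4  -3.6] size [20.1 65.4] ang -1.5
top
px [320.2 135.6] 676 xy [741.2  21.3] size [ 43.5 213. ] ang -5.3
px [229.9 227.5] 357 xy [433.1 328.7] size [ 46.1 104.1] ang 8.6
px [380.  219.1] 113 xy [ 455.9 -179. ] size [41.8 51.4] ang 84.8
```

View pics/z15.png

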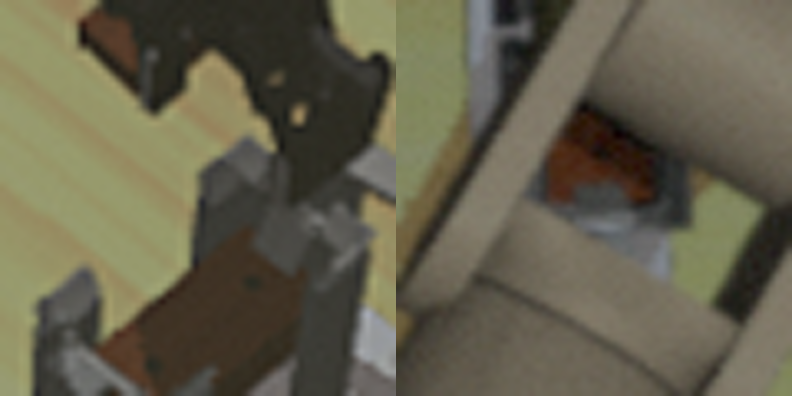

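View pics/side15.png

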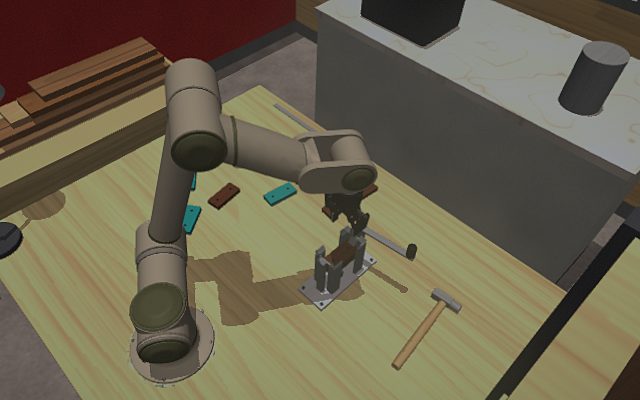

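Run:
```python
from h import *
p,ps,s=cur()
show(plan(p,ps,[434,327.7,240],8.7,16))
```

```text
[np.float64(-0.32), np.float64(-3.08), np.float64(0.06), np.float64(-0.0088)]
[np.float64(-0.29), np.float64(-3.08), np.float64(0.06), np.float64(-0.0088)]
[np.float64(-0.26), np.float64(-3.08), np.float64(0.06), np.float64(-0.0088)]
[np.float64(-0.23), np.float64(-3.09), np.float64(0.06), np.float64(-0.0088)]
[np.float64(-0.21), np.float64(-3.09), np.float64(0.06), np.float64(-0.0088)]
[np.float64(-0.18), np.float64(-3.09), np.float64(0.06), np.float64(-0.0088)]
[np.float64(-0.15), np.float64(-3.09), np.float64(0.06), np.float64(-0.0088)]
[np.float64(-0.13), np.float64(-3.09), np.float64(0.06), np.float64(-0.0088)]
[np.float64(-0.1), np.float64(-3.09), np.float64(0.06), np.float64(-0.0088)]
[np.float64(-0.07), np.float64(-3.09), np.float64(0.06), np.float64(-0.0088)]
[np.float64(-0.04), np.float64(-3.1), np.float64(0.06), np.float64(-0.0088)]
[np.float64(-0.02), np.float64(-3.1), np.float64(0.06), np.float64(-0.0088)]
[np.float64(0.01), np.float64(-3.1), np.float64(0.06), np.float64(-0.0088)]
[np.float64(0.04), np.float64(-3.1), np.float64(0.06), np.float64(-0.0088)]
[np.float64(0.06), np.float64(-3.09), np.float64(0.06), np.float64(-0.0088)]
[np.float64(0.09), np.float64(-3.09), np.float64(0.06), np.float64(-0.0088)]
```

Call:
arm_command(
  increments=[-0.32,-3.08,0.06,0,0,-0.0088,0.8,-0.29,-3.08,0.06,0,0,-0.0088,0.8,-0.26,-3.08,0.06,0,0,-0.0088,0.8,-0.23,-3.09,0.06,0,0,-0.0088,0.8,-0.21,-3.09,0.06,0,0,-0.0088,0.8,-0.18,-3.09,0.06,0,0,-0.0088,0.8,-0.15,-3.09,0.06,0,0,-0.0088,0.8,-0.13,-3.09,0.06,0,0,-0.0088,0.8,-0.1,-3.09,0.06,0,0,-0.0088,0.8,-0.07,-3.09,0.06,0,0,-0.0088,0.8,-0.04,-3.1,0.06,0,0,-0.0088,0.8,-0.02,-3.1,0.06,0,0,-0.0088,0.8],
)

```text
time: 24.28
tool_pos: [446.6, 206.1, 238.7]
tcp_rot: [[0.993, 0.116, -0.003], [0.116, -0.993, -0.001], [-0.003, 0.0, -1.0]]
wrist_force: [1.1, -0.5, -0.1]
width: 68.2
```

Call:
arm_command(
  increments=[0.01,-3.1,0.06,0,0,-0.0088,0.8,0.04,-3.1,0.06,0,0,-0.0088,0.8,0.06,-3.1,0.06,0,0,-0.0088,0.8,0.09,-3.1,0.06,0,0,-0.0088,0.8,0,0,2,0,0,0,0.8,0,0,3,0,0,0,0.8,0,0,3,0,0,0,0.8,0,0,3,0,0,0,0.8,0,0,3,0,0,0,0.8,0,0,3,0,0,0,0.8,0,0,2.5,0,0,0,0.8,0,0,0,0,0,0,0.8],
)

```text
time: 25.28
tool_pos: [430.5, 326.4, 37.5]
tcp_rot: [[0.989, 0.151, -0.01], [0.151, -0.989, -0.005], [-0.011, 0.003, -1.0]]
wrist_force: [-1.0, -0.6, -1.4]
width: 68.2
```

```bash
python3 look.py 16;python3 - <<'E'
import pickle
from h import *
a,b=pickle.load(open('s16.pkl','rb')); print('side');browns(a);print('top');browns(b)
cv2.imwrite('pics/c20.png',cv2.resize(a['color'][155:235,180:280,::-1],None,fx=7,fy=7,interpolation=cv2.INTER_CUBIC))
cv2.imwrite('pics/c21.png',cv2.resize(b['color'][165:255,335:425,::-1],None,fx=6,fy=6,interpolation=cv2.INTER_CUBIC))
E
```

```text
[430.45 326.41  37.45] 8.67 [-1.  -0.6 -1.4] 68.2
side
px [218.7 197.7] 196 xy [414.1 325.5] size [49.1 79.9] ang 10.6
top
px [320.1 135.7] 655 xy [741.1  21.2] size [ 43.2 214.6] ang -5.2
px [379.7 207.9] 431 xy [ 490.9 -176.4] size [ 52.8 115.8] ang 0.7
```

View pics/c20.png

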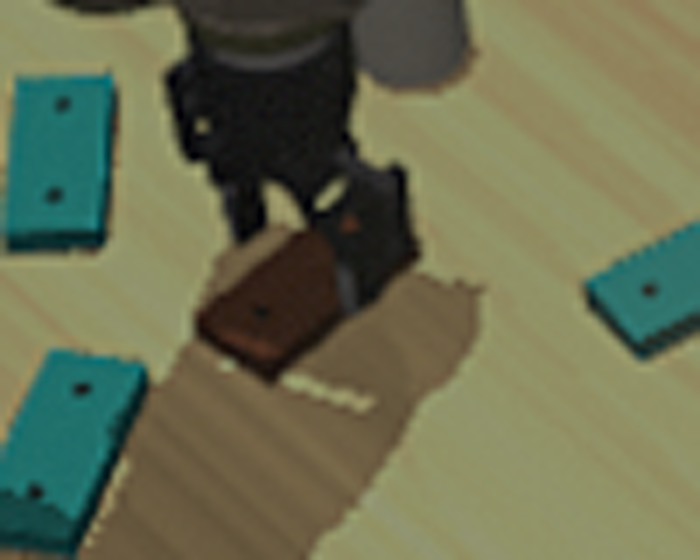

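View pics/c21.png

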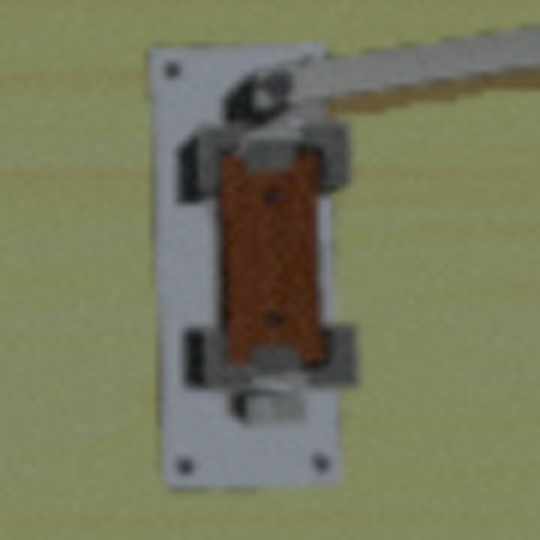

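View pics/top16.png

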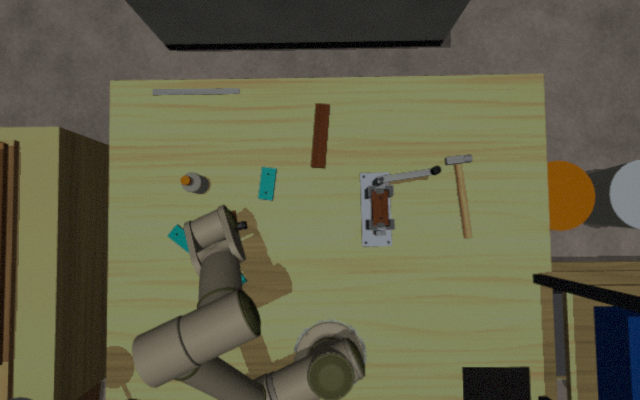

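Call:
arm_command(
  increments=[0,0,0,0,0,0,0.8,0,0,0,0,0,0,0.8],
)

```text
time: 25.55
tool_pos: [434.2, 328.3, 44.4]
tcp_rot: [[0.989, 0.151, 0.002], [0.151, -0.989, 0.001], [0.002, -0.001, -1.0]]
wrist_force: [0.2, -0.5, 0.4]
width: 68.4
```

Settled at z 44; I'll go down 23 mm and grip.

Call:
arm_command(
  increments=[0,0,0.8,0,0,0,0.8,0,0,0.8,0,0,0,0.8,0,0,0.5,0,0,0,0.8,0,0,0.2,0,0,0,0.8,0,0,0,0,0,0,0.8,0,0,0,0,0,0,0.4,0,0,0,0,0,0,0.4,0,0,0,0,0,0,0.4,0,0,0,0,0,0,0.4,0,0,0,0,0,0,0.4],
  squeeze=80,
)

```text
time: 26.38
tool_pos: [433.8, 328.2, 20.7]
tcp_rot: [[0.989, 0.151, 0.001], [0.151, -0.989, 0.0], [0.001, -0.0, -1.0]]
wrist_force: [-1.5, -0.2, 4.9]
width: 47.9
```

Run:
```python
from h import *
p,ps,s=cur(); print(p,ps,s['wrist_force'],s['width'])
show(plan([p[0],p[1],240],ps,[489,-164,240],0.6,16))
```

```text
[433.83485232 328.16564905  20.7144763 ] 8.690838267157494 [-1.51289489 -0.24859871  4.86453404] 47.932414886169916
[np.float64(-0.12), np.float64(3.09), np.float64(-0.0), np.float64(0.0088)]
[np.float64(-0.1), np.float64(3.09), np.float64(-0.0), np.float64(0.0088)]
[np.float64(-0.07), np.float64(3.09), np.float64(-0.0), np.float64(0.0088)]
[np.float64(-0.04), np.float64(3.1), np.float64(-0.0), np.float64(0.0088)]
[np.float64(-0.01), np.float64(3.1), np.float64(-0.0), np.float64(0.0088)]
[np.float64(0.01), np.float64(3.1), np.float64(-0.0), np.float64(0.0088)]
[np.float64(0.04), np.float64(3.1), np.float64(-0.0), np.float64(0.0088)]
[np.float64(0.07), np.float64(3.09), np.float64(-0.0), np.float64(0.0088)]
[np.float64(0.09), np.float64(3.09), np.float64(-0.0), np.float64(0.0088)]
[np.float64(0.12), np.float64(3.09), np.float64(-0.0), np.float64(0.0088)]
[np.float64(0.15), np.float64(3.09), np.float64(-0.0), np.float64(0.0088)]
[np.float64(0.18), np.float64(3.09), np.float64(-0.0), np.float64(0.0088)]
[np.float64(0.2), np.float64(3.09), np.float64(-0.0), np.float64(0.0088)]
[np.float64(0.23), np.float64(3.09), np.float64(-0.0), np.float64(0.0088)]
[np.float64(0.26), np.float64(3.08), np.float64(-0.0), np.float64(0.0088)]
[np.float64(0.29), np.float64(3.08), np.float64(-0.0), np.float64(0.0088)]
```

Call:
arm_command(
  increments=[0,0,-0.5,0,0,0,0.4,0,0,-1.5,0,0,0,0.4,0,0,-2.5,0,0,0,0.4,0,0,-3,0,0,0,0.4,0,0,-3,0,0,0,0.4,0,0,-3,0,0,0,0.4,0,0,-3,0,0,0,0.4,0,0,-2.5,0,0,0,0.4,0,0,-1.5,0,0,0,0.4,0,0,-1.3,0,0,0,0.4,0,0,0,0,0,0,0.4],
)

```text
time: 27.3
tool_pos: [434.2, 328.3, 240.8]
tcp_rot: [[0.989, 0.151, 0.005], [0.151, -0.989, 0.002], [0.005, -0.001, -1.0]]
wrist_force: [-0.4, -0.1, 0.6]
width: 47.9
```

Call:
arm_command(
  increments=[-0.12,1.6,0,0,0,0.0088,0.4,-0.1,3.09,0,0,0,0.0088,0.4,-0.07,3.09,0,0,0,0.0088,0.4,-0.04,3.1,0,0,0,0.0088,0.4,-0.01,3.1,0,0,0,0.0088,0.4,0.01,3.1,0,0,0,0.0088,0.4,0.04,3.1,0,0,0,0.0088,0.4,0.07,3.09,0,0,0,0.0088,0.4,0.09,3.09,0,0,0,0.0088,0.4,0.12,3.09,0,0,0,0.0088,0.4,0.15,3.09,0,0,0,0.0088,0.4,0.18,3.09,0,0,0,0.0088,0.4],
)

```text
time: 28.3
tool_pos: [472.3, -27.8, 237.2]
tcp_rot: [[0.999, 0.045, -0.001], [0.045, -0.999, 0.0], [-0.001, -0.0, -1.0]]
wrist_force: [0.1, -0.0, -1.1]
width: 48.0
```

Call:
arm_command(
  increments=[0.2,3.09,0,0,0,0.0088,0.4,0.23,3.09,0,0,0,0.0088,0.4,0.26,3.08,0,0,0,0.0088,0.4,0.29,3.08,0,0,0,0.0088,0.4,0,1.5,0,0,0,0,0.4,0,0,0,0,0,0,0.4,0,0,0,0,0,0,0.4,0,0,0,0,0,0,0.4],
)

```text
time: 28.97
tool_pos: [486.5, -163.4, 237.5]
tcp_rot: [[1.0, 0.011, -0.001], [0.011, -1.0, 0.001], [-0.001, -0.001, -1.0]]
wrist_force: [0.6, -0.7, 0.3]
width: 48.3
```

```bash
python3 look.py 17
```

```text
[ 486.53 -163.4   237.53] 0.65 [ 0.6 -0.7  0.3] 48.3
```

View pics/z17.png

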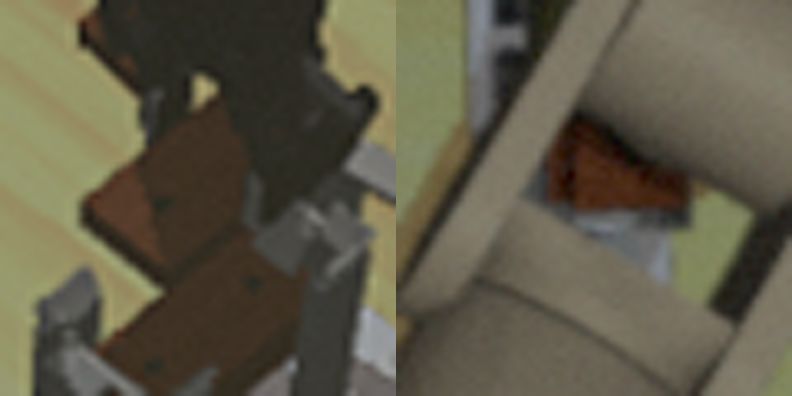

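Run:
```python
import pickle
from h import *
a,b=pickle.load(open('s17.pkl','rb'))
a0,b0=pickle.load(open('s12.pkl','rb'))
print('side',atz(a,(310+84.5/6.6-.5,205+209.5/6.6-.5),234.8)); print('top',atz(b,(385,195+208.5/6.6-.5),234.8))
k=np.vstack([np.hstack([q['color'][y:y+30,x:x+30,::-1] for q,x,y in ((u,315,225),(v,370,205))]) for u,v in ((a0,b0),(a,b))])
cv2.imwrite('pics/c22.png',cv2.resize(k,None,fx=10,fy=10,interpolation=cv2.INTER_CUBIC))
```

```text
side [ 429.77921217 -145.36798084  234.8       ]
top [ 431.5486634  -162.49632923  234.8       ]
```

View pics/c22.png

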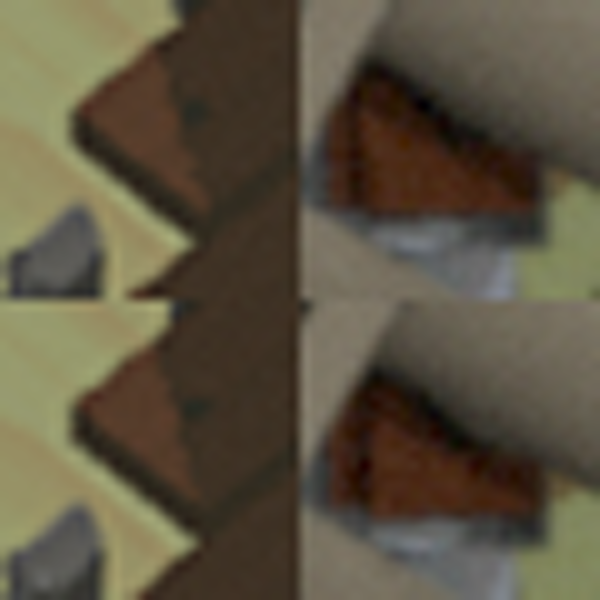

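Call:
arm_command(
  increments=[0.11,0.04,1.0,0,0,0,0.4,0.11,0.04,2.0,0,0,0,0.4,0,0,2.0,0,0,0,0.4,0,0,1.0,0,0,0,0.4,0,0,0.6,0,0,0,0.4,0,0,0.5,0,0,0,0.4,0,0,0,0,0,0,0.4,0,0,0,0,0,0,0.4],
)

```text
time: 29.73
tool_pos: [489.3, -165.0, 167.5]
tcp_rot: [[1.0, 0.011, 0.001], [0.011, -1.0, -0.0], [0.001, 0.0, -1.0]]
wrist_force: [0.8, 0.5, -1.4]
width: 47.8
```

```bash
python3 look.py 18
```

```text
[ 489.26 -164.97  167.53] 0.64 [ 0.8  0.5 -1.4] 47.8
```

View pics/z18.png

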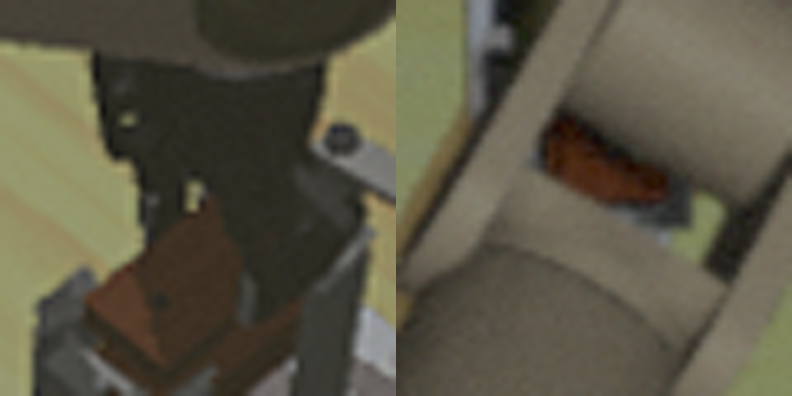

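Call:
arm_command(
  increments=[0,-0.03,0.4,0,0,0,0.4,0,-0.03,0.4,0,0,0,0.4,0,0,0.4,0,0,0,0.4,0,0,0.4,0,0,0,0.4,0,0,0.4,0,0,0,0.4,0,0,0.4,0,0,0,0.4,0,0,0.4,0,0,0,0.4,0,0,0,0,0,0,0.4],
)

```text
time: 30.5
tool_pos: [489.3, -164.8, 138.8]
tcp_rot: [[1.0, 0.011, 0.001], [0.011, -1.0, -0.001], [0.001, 0.001, -1.0]]
wrist_force: [1.7, -1.0, -0.3]
width: 47.7
```

Call:
arm_command(
  increments=[0,0,0.4,0,0,0,0.4,0,0,0.4,0,0,0,0.4,0,0,0.4,0,0,0,0.4,0,0,0.4,0,0,0,0.4,0,0,0.4,0,0,0,0.4,0,0,0.4,0,0,0,0.4,0,0,0.2,0,0,0,0.4,0,0,0,0,0,0,0.4],
)

```text
time: 31.17
tool_pos: [489.5, -164.8, 113.1]
tcp_rot: [[1.0, 0.011, 0.001], [0.011, -1.0, -0.001], [0.001, 0.001, -1.0]]
wrist_force: [0.5, -0.4, 6.6]
width: 47.8
```

```bash
python3 look.py 19
```

```text
[ 489.55 -164.83  113.06] 0.61 [ 0.5 -0.4  6.6] 47.8
```

View pics/z19.png

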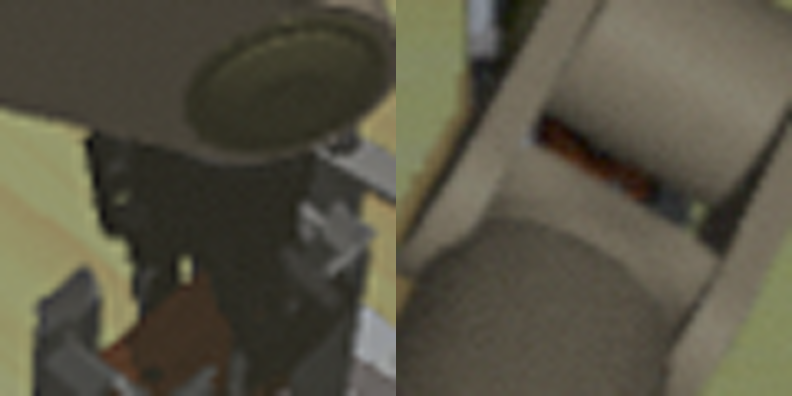

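Catch tip shows over the near end. I'll press 2 mm more, release and lift, then look.

Call:
arm_command(
  increments=[0,0,0.25,0,0,0,0.4,0,0,0,0,0,0,0.4,0,0,0,0,0,0,0.75,0,0,0,0,0,0,0.75,0,0,0,0,0,0,0.75,0,0,-1.0,0,0,0,0.75,0,0,-2.5,0,0,0,0.75,0,0,-3,0,0,0,0.75,0,0,-3,0,0,0,0.75,0,0,-3,0,0,0,0.75,0,0,-1,0,0,0,0.75],
)

```text
time: 32.18
tool_pos: [489.8, -164.9, 249.5]
tcp_rot: [[1.0, 0.011, 0.005], [0.011, -1.0, -0.003], [0.005, 0.003, -1.0]]
wrist_force: [0.5, -0.4, 0.6]
width: 64.0
```

```bash
python3 look.py 20
python3 - <<'E'
from h import *
p,ps,s=cur()
show(plan(p,ps,[597.4,-319.8,285],97.4,14))
E
```

```text
[ 489.79 -164.9   249.5 ] 0.63 [ 0.5 -0.4  0.6] 64.0
[np.float64(0.76), np.float64(1.12), np.float64(-0.27), np.float64(-0.1206)]
[np.float64(0.62), np.float64(1.2), np.float64(-0.27), np.float64(-0.1206)]
[np.float64(0.47), np.float64(1.27), np.float64(-0.27), np.float64(-0.1206)]
[np.float64(0.31), np.float64(1.31), np.float64(-0.27), np.float64(-0.1206)]
[np.float64(0.15), np.float64(1.34), np.float64(-0.27), np.float64(-0.1206)]
[np.float64(-0.01), np.float64(1.35), np.float64(-0.27), np.float64(-0.1206)]
[np.float64(-0.17), np.float64(1.34), np.float64(-0.27), np.float64(-0.1206)]
[np.float64(-0.33), np.float64(1.31), np.float64(-0.27), np.float64(-0.1206)]
[np.float64(-0.49), np.float64(1.26), np.float64(-0.27), np.float64(-0.1206)]
[np.float64(-0.63), np.float64(1.19), np.float64(-0.27), np.float64(-0.1206)]
[np.float64(-0.77), np.float64(1.11), np.float64(-0.27), np.float64(-0.1206)]
[np.float64(-0.9), np.float64(1.01), np.float64(-0.27), np.float64(-0.1206)]
[np.float64(-1.01), np.float64(0.89), np.float64(-0.27), np.float64(-0.1206)]
[np.float64(-1.11), np.float64(0.76), np.float64(-0.27), np.float64(-0.1206)]
```

View pics/z20.png

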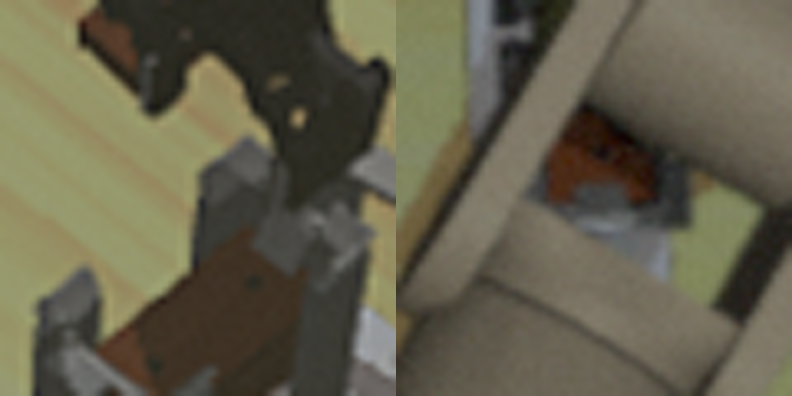

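View pics/side20.png

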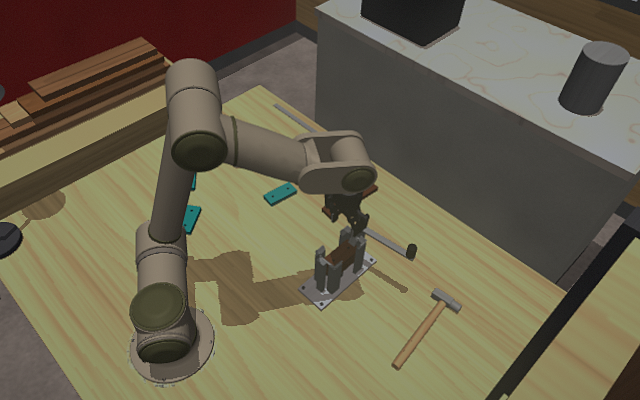

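View pics/top20.png

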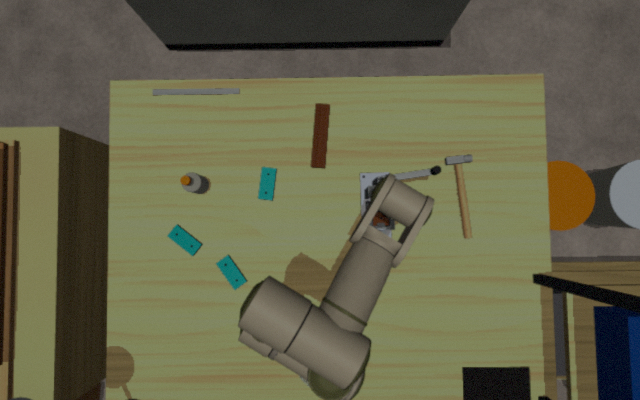

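Call:
arm_command(
  increments=[0.76,1.12,-0.27,0,0,-0.12,1,0.62,1.2,-0.27,0,0,-0.12,1,0.47,1.27,-0.27,0,0,-0.12,1,0.31,1.31,-0.27,0,0,-0.12,1,0.15,1.34,-0.27,0,0,-0.12,1,-0.01,1.35,-0.27,0,0,-0.12,1,-0.17,1.34,-0.27,0,0,-0.12,1,-0.33,1.31,-0.27,0,0,-0.12,1,-0.49,1.26,-0.27,0,0,-0.12,1,-0.63,1.19,-0.27,0,0,-0.12,1,-0.77,1.11,-0.27,0,0,-0.12,1,-0.9,1.01,-0.27,0,0,-0.12,1],
)

```text
time: 33.28
tool_pos: [581.2, -298.3, 275.7]
tcp_rot: [[0.114, 0.993, -0.003], [0.993, -0.114, 0.002], [0.002, -0.003, -1.0]]
wrist_force: [-0.6, -0.1, -0.2]
width: 85.7
```

Call:
arm_command(
  increments=[-1.01,0.89,-0.27,0,0,-0.12,1,-1.11,0.76,-0.27,0,0,-0.12,1,0,0,0,0,0,0,1,0,0,0,0,0,0,1,0,0,0,0,0,0,1],
)

```text
time: 33.7
tool_pos: [596.0, -319.5, 282.0]
tcp_rot: [[-0.117, 0.993, -0.002], [0.993, 0.117, 0.002], [0.002, -0.002, -1.0]]
wrist_force: [-0.2, 0.6, 0.3]
width: 85.1
```

```bash
python3 look.py 21
python3 - <<'E'
import pickle
from h import *
a,b=pickle.load(open('s21.pkl','rb'))
cv2.imwrite('pics/c23.png',cv2.resize(np.hstack([a['color'][205:295,340:430,::-1],b['color'][145:235,360:450,::-1]]),None,fx=4.4,fy=4.4,interpolation=cv2.INTER_CUBIC))
E
```

```text
[ 595.99 -319.52  282.  ] 96.71 [-0.2  0.6  0.3] 85.1
```

View pics/c23.png

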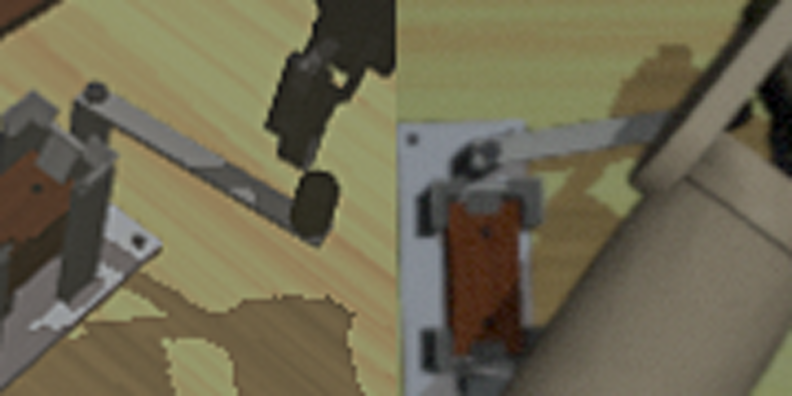

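Call:
arm_command(
  increments=[0,0.1,1.5,0,0,0,1,0,0,2.5,0,0,0,1,0,0,2.2,0,0,0,1,0,0,1.4,0,0,0,1,0,0,0.8,0,0,0,1,0,0,0,0,0,0,1,0,0,0,0,0,0,0,0,0,0,0,0,0,0,0,0,0,0,0,0,0,0,0,0,0,0,0,0,0,0,0,0,0,0,0,0,0,0,0,0,0,0],
  squeeze=40,
)

```text
time: 34.8
tool_pos: [597.4, -320.1, 200.1]
tcp_rot: [[-0.12, 0.993, 0.001], [0.993, 0.12, -0.001], [-0.001, 0.001, -1.0]]
wrist_force: [-0.8, 0.7, 3.5]
width: 24.5
```

Run:
```python
from h import *
p,ps,s=cur(); C=np.array([574.5,-163.2]); r=p[:2]-C; print(p,ps,np.hypot(*r))
th0=np.degrees(np.arctan2(r[1],r[0]))%360; th1=180.6
n=21; pos=p.copy(); q=ps; rows=[]
for i in range(n):
    th=np.radians(th0+(th1-th0)*(i+1)/n); R=np.hypot(*r)
    nx=np.array([*(C+R*np.array([np.cos(th),np.sin(th)])),200]); nq=ps+(th1-th0)*(i+1)/n
    rows.append([float(v) for v in plan(pos,q,nx,nq,1)[0]]); pos,q=nx,nq
show(rows);print(pos,q,th0)
```

```text
[ 597.42685607 -320.05783036  200.09336041] 96.8752461745626 158.52450811598487
[0.02, -1.29, 0.01, 0.0812]
[0.02, -1.29, -0.0, 0.0812]
[0.02, -1.29, -0.0, 0.0812]
[0.02, -1.29, -0.0, 0.0812]
[0.02, -1.29, -0.0, 0.0812]
[0.02, -1.29, -0.0, 0.0812]
[0.02, -1.29, -0.0, 0.0812]
[0.02, -1.29, -0.0, 0.0812]
[0.02, -1.29, -0.0, 0.0812]
[0.02, -1.29, -0.0, 0.0812]
[0.02, -1.29, -0.0, 0.0812]
[0.02, -1.29, -0.0, 0.0812]
[0.02, -1.29, -0.0, 0.0812]
[0.02, -1.29, -0.0, 0.0812]
[0.02, -1.29, -0.0, 0.0812]
[0.02, -1.29, -0.0, 0.0812]
[0.02, -1.29, -0.0, 0.0812]
[0.02, -1.29, -0.0, 0.0812]
[0.02, -1.29, -0.0, 0.0812]
[0.02, -1.29, -0.0, 0.0812]
[0.02, -1.29, -0.0, 0.0812]
[ 415.98418388 -164.86003443  200.        ] -0.8404091860908665 278.31565536065347
```

Call:
arm_command(
  increments=[0.02,-0.64,0,0,0,0.04,0,0.02,-1.29,0,0,0,0.081,0,0.02,-1.29,0,0,0,0.081,0,0.02,-1.29,0,0,0,0.081,0,0.02,-1.29,0,0,0,0.081,0,0.02,-1.29,0,0,0,0.081,0,0.02,-1.29,0,0,0,0.081,0,0.02,-1.29,0,0,0,0.081,0,0.02,-1.29,0,0,0,0.081,0,0.02,-1.29,0,0,0,0.081,0,0.02,-1.29,0,0,0,0.081,0,0,0,0,0,0,0,0],
)

```text
time: 35.8
tool_pos: [470.1, -282.2, 200.1]
tcp_rot: [[0.669, 0.743, 0.001], [0.743, -0.669, 0.0], [0.001, 0.0, -1.0]]
wrist_force: [1.0, 1.9, 1.5]
width: 24.7
```

Run:
```python
from h import *
p,ps,s=cur(); C=np.array([574.5,-163.2]); r=p[:2]-C; print(p,ps,s['wrist_force'],s['width'],np.hypot(*r),np.degrees(np.arctan2(r[1],r[0]))%360)
```

```text
[ 470.12105803 -282.20402589  200.09532393] 48.004045222081466 [0.95764304 1.86472645 1.45864212] 24.73622711934141 158.29378290017561 228.7458602144998
```

Call:
arm_command(
  increments=[0.02,-0.64,0,0,0,0.04,0,0.02,-1.29,0,0,0,0.081,0,0.02,-1.29,0,0,0,0.081,0,0.02,-1.29,0,0,0,0.081,0,0.02,-1.29,0,0,0,0.081,0,0.02,-1.29,0,0,0,0.081,0,0.02,-1.29,0,0,0,0.081,0,0.02,-1.29,0,0,0,0.081,0,0.02,-1.29,0,0,0,0.081,0,0.02,-0.8,0,0,0,0.051,0,0,0,0,0,0,0,0,0,0,0,0,0,0,0],
)

```text
time: 36.8
tool_pos: [416.7, -182.1, 200.0]
tcp_rot: [[0.994, 0.105, -0.0], [0.105, -0.994, -0.001], [-0.0, 0.001, -1.0]]
wrist_force: [-4.2, 2.2, 6.9]
width: 24.9
```

Run:
```python
from h import *
p,ps,s=cur(); C=np.array([574.5,-163.2]); r=p[:2]-C; print(p,ps,s['wrist_force'],s['width'],np.hypot(*r),np.degrees(np.arctan2(r[1],r[0]))%360)
```

```text
[ 416.72381598 -182.12135503  199.99433335] 6.0126220511549056 [-4.1974976   2.17876681  6.88992693] 24.87745131773248 158.9067082252583 186.83855371997674
```

Call:
arm_command(
  increments=[0,-0.55,0,0,0,0.035,0,0,-0.5,0,0,0,0.03,0,0,-0.4,0,0,0,0.025,0,0,-0.25,0,0,0,0.015,0,0,0,0,0,0,0,0],
)

```text
time: 37.22
tool_pos: [415.5, -165.2, 200.0]
tcp_rot: [[1.0, -0.001, -0.001], [-0.001, -1.0, -0.001], [-0.001, 0.001, -1.0]]
wrist_force: [-5.1, 1.2, 7.1]
width: 24.6
```

Run:
```python
from h import *
p,ps,s=cur(); C=np.array([574.5,-163.2]); r=p[:2]-C; print(p,ps,s['wrist_force'],s['width'],np.hypot(*r),np.degrees(np.arctan2(r[1],r[0]))%360)
```

```text
[ 415.46706209 -165.20628993  199.98454192] -0.054627000767013045 [-5.14027408  1.24820862  7.0668407 ] 24.64772759378597 159.0455926400398 180.72278013255078
```

Call:
arm_command(
  increments=[0,-0.15,0,0,0,0,0,0,0,0,0,0,0,0],
)

```text
time: 37.38
tool_pos: [415.5, -164.2, 200.0]
tcp_rot: [[1.0, -0.001, -0.001], [-0.001, -1.0, -0.001], [-0.001, 0.001, -1.0]]
wrist_force: [-5.5, 0.9, 7.9]
width: 24.6
```

Call:
arm_command(
  increments=[0,-0.1,0,0,0,0,0,0,0,0,0,0,0,0],
)

```text
time: 37.55
tool_pos: [415.5, -163.9, 200.0]
tcp_rot: [[1.0, -0.001, -0.001], [-0.001, -1.0, -0.003], [-0.001, 0.003, -1.0]]
wrist_force: [-6.8, -4.4, 6.8]
width: 24.7
```

Call:
arm_command(
  increments=[0,-0.1,0,0,0,0,0,0,0,0,0,0,0,0],
)

```text
time: 37.72
tool_pos: [415.5, -163.8, 200.0]
tcp_rot: [[1.0, -0.001, -0.001], [-0.001, -1.0, -0.005], [-0.001, 0.005, -1.0]]
wrist_force: [-6.4, -8.7, 4.5]
width: 24.9
```

Call:
arm_command(
  increments=[0,0.12,0,0,0,0,0,0,0,0,0,0,0,0.6,0,0,0,0,0,0,0.8,0,0,0,0,0,0,0.8,0,0,0,0,0,0,0.8,0,0,-1.0,0,0,0,0.8,0,0,-2.0,0,0,0,0.8,0,0,-3,0,0,0,0.8,-2,0,-3,0,0,0,0.8,-3,1,-1,0,0,0,0.8,-3,3,0,0,0,0,0.8,-2,3,0,0,0,0,0.8],
)

```text
time: 38.72
tool_pos: [314.3, -231.8, 300.4]
tcp_rot: [[1.0, -0.0, 0.001], [-0.0, -1.0, -0.002], [0.001, 0.002, -1.0]]
wrist_force: [2.4, -1.2, 0.6]
width: 68.1
```

Call:
arm_command(
  increments=[0,3,0,0,0,0,0.8,0,3,0,0,0,0,0.8,0,3,0,0,0,0,0.8,0,3,0,0,0,0,0.8,0,3,0,0,0,0,0.8,0,3,0,0,0,0,0.8,0,3,0,0,0,0,0.8,0,2,0,0,0,0,0.8,0,0,0,0,0,0,0.8,0,0,0,0,0,0,0.8,0,0,0,0,0,0,0.8],
)

```text
time: 39.63
tool_pos: [315.2, -461.3, 299.2]
tcp_rot: [[1.0, -0.003, -0.0], [-0.003, -1.0, 0.001], [-0.0, -0.001, -1.0]]
wrist_force: [-0.2, 0.1, -0.4]
width: 68.3
```

```bash
python3 look.py 22
python3 - <<'E'
import pickle
from h import *
a,b=pickle.load(open('s22.pkl','rb'))
cv2.imwrite('pics/c24.png',cv2.resize(np.hstack([a['color'][205:315,290:400,::-1],b['color'][155:265,330:440,::-1]]),None,fx=3.6,fy=3.6,interpolation=cv2.INTER_CUBIC))
o=np.array([488.4,-163.1]);print([ (t,proj(b,[[o[0]+86-162*np.cos(t),o[1]+.9-162*np.sin(t+.009),208]]).round(1)) for t in (0,.03)])
E
```

```text
[ 315.19 -461.33  299.22] -0.15 [-0.2  0.1 -0.4] 68.3
[(0, array([[384.3, 232.6]])), (0.03, array([[385.9, 232.5]]))]
```

View pics/c24.png

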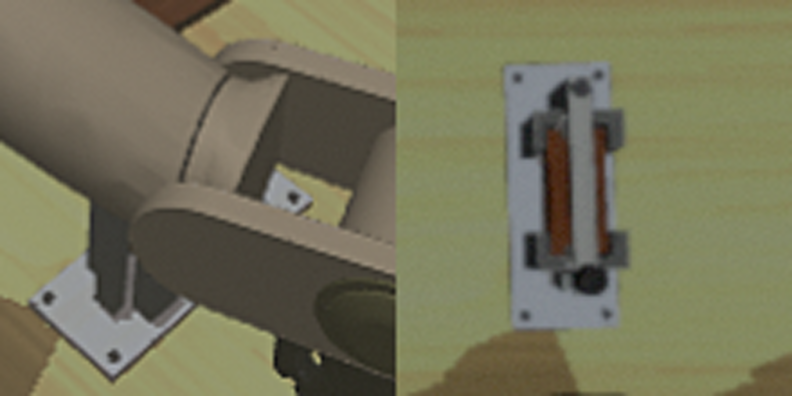

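View pics/top22.png

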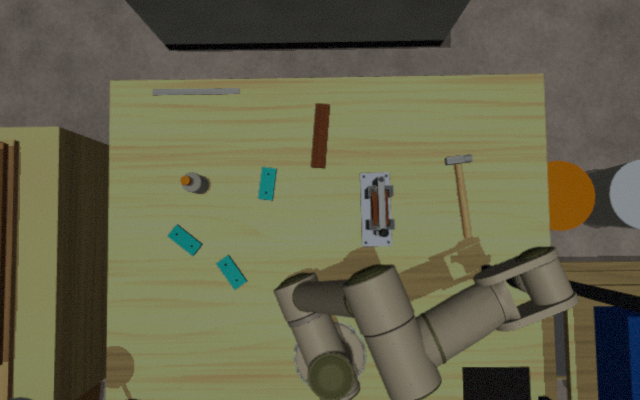

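View pics/side22.png

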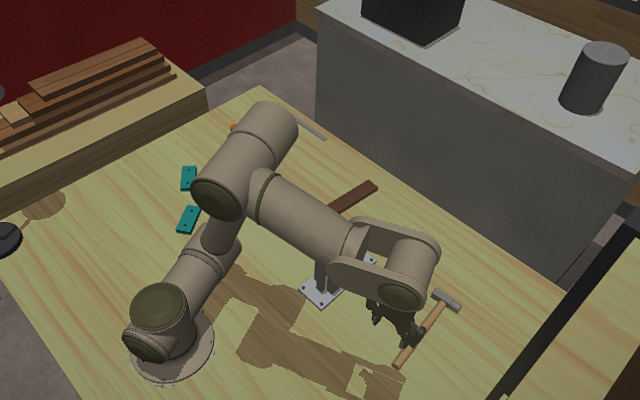

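```bash
python3 -c "
from bench import order
print(order.hand_in())"
```

```text
the job is handed in; nothing more can be done
None
```

I swung the keeper open to about 1.69 rad and loaded the three brown blanks that were on the bench. Each was pressed down to a top height of about 106–110 mm, worked out from the tool height. I then swung the keeper shut against its stop, released it, moved the arm clear and handed in at about 40 s.

**Catches:** After each press, pictures with the gripper lifted away showed the catches over the ends of the blank. The final top view shows the stack level under the keeper.

**Keeper:** At the end of the swing the stop pushed back with about 9 N. In the final top view the knob is at column 383.5, row 232.4; I expected 384.3, 232.6 for fully shut. The arm blocked most of the magazine in the final side view, so the shut position was confirmed from the top view and the force only.

**Other things on the bench:** In the final top view the offcut, hammer, glue bottle and the three turquoise look-alikes are where they started. I saw no fourth brown blank in the pictures I took from both cameras.

**Disagreement:** The two cameras differed by 4 mm or so in y. I allowed for this by comparing each held blank with the magazine in the same pictures.

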